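Fetch the moulded king from the sash cabinet

TASK

Raise the curing cabinet's clear sash by its turned knob until it is high enough to stay up by itself and let go of it; then reach in under it, lift the red chess king straight out of its mould and stand it upright in the middle of the free green felt spot on the drying board. Leave the sash up, let go of everything, and do not knock over or push about any of the other pieces and pots.

Things in the scene. Friction and masses are not known exactly. Their poses are not given: they have to be found in the camera images.
- cabinet: Fixed curing cabinet, 250 deep (x, front to back) x 460 wide (y, to the left) x 312 high, origin under its centre, yaw varies. Floor 10, side walls 16 thick; roof of slats 47 apart from 300 mm up; back open but for rails. Two front tracks, 22 square, at x -132, y +-219 mm, 575 high. The sash shuts the 416 mm wide front opening between them.
- sash (a joint): Clear framed sash, 416 wide x 270 high, 12 thick, 0.8 kg, mid plane at cabinet x -125 mm. Value in m: 0 shut (lower edge 15 mm above the table) to 0.28 fully up. A counterweight arm, swinging outside the left wall 350 to 560 mm up, helps more the higher it is: let go below about 0.1 it slides shut, up to 0.16 it may stay, above that friction holds it. Lifting slowly takes 5 to 10 N.
- sash_knob (a point): Grip point on the axis of the sash's dark turned wooden knob, which sticks out level 80 mm from the sash's mid plane towards the robot; 28 mm thick for about 20 mm either side of this point. The point is 50 mm in front of the mid plane, 35 mm above the lower edge, 165 mm left of the cabinet's middle. Moves with the sash; axes as the cabinet's.
- king_center (a point): Red moulded chess king, upright, 107 tall, 50 to 100 g; this point is on its axis 54 mm above its underside, z up the axis. Base 39 across, 12 high, tapering to a straight stem 24 across from 34 to 74 mm up; collar 31 across at 80, head 28 across at 96 mm. Its base stands 14 mm deep in the mould.
- mould: The aluminium mould that holds the king, fixed on the cabinet's floor: a block 80 x 80 x 28 high, origin at the centre of its underside (10 mm above the table), with a round cavity in the middle, 43 mm wide and 14 mm deep, open upward. Its centre lies 70 to 90 mm behind the sash's mid plane.
- mould_empty: The second mould, the same size, empty, fixed on the cabinet's floor about 100 mm to the left or right of the first.
- pad: The free green felt spot, a disc 64 across and 3 thick fixed on the drying board; origin at the centre of its underside, 14 mm above the table, so its top is 17 mm above the table. The two grey spots, 80 mm from spot to spot on the same board, carry a pawn and a rook.
- board: The drying board, fixed, 260 (its x) x 110 x 14 high, origin at the centre of its underside. The three felt spots are in a row along its x axis at -80, 0 and +80 mm; which of them is the green one differs.
- pawn: A loose light wooden pawn standing on a grey spot, 29 across, 60 tall, origin under its base. Leave it alone.
- rook: A loose dark wooden rook standing on the other grey spot, 31 across, 62 tall, origin under its base. Leave it alone.
- tin: A loose tin, 64 across, 75 tall, standing in the back left of the cabinet, origin under its base. Leave it alone.
- jar: A loose amber jar, 52 across, 85 tall, standing in the back right of the cabinet, origin under its base. Leave it alone.
- bishop: A loose light wooden bishop standing on the table in front of the cabinet, 32 across, 81 tall, origin under its base. Leave it alone.
- dipper: A loose wooden honey dipper lying on the table in front of the cabinet, 145 long, 28 across, origin on the table near its middle, x along it. Leave it alone.
- dipper_mug: A loose terracotta mug of dippers standing on the table at the left, 72 across, about 150 tall, origin under its base. Leave it alone.
Mind the look-alikes: they are no part of the job. What is meant by the part that bears king_center is not black, and is the smaller of those in its own colour.

How it is judged:
On the way, in this order (a step that is already met when the one before it is completed fails the run):
1. the sash is raised above 0.12 m, let go and at rest (value of joint sash above 0.12 m and velocity of joint sash between -0.02 and 0.02 m/s and contact force between sash and the fingers below 0.05 N and contact force between sash and the arm below 0.05 N), for 0.4 s.
2. the king is lifted clear of its mould, under the raised sash (z of king_center in the frame of mould above 0.084 m and horizontal distance between king_center and mould below 0.1 m and value of joint sash above 0.12 m), for 0.04 s.
At the end, for the whole second after the job is handed in: The king stands upright (within 0.1 rad) and at rest on the green felt spot, its axis within 12 mm of the spot's centre; the sash is still above 0.12 m and at rest (horizontal distance between king_center and pad below 0.012 m and z of king_center in the frame of pad between 0.052 and 0.061 m and angle between king_center's own z axis and vertical below 0.1 rad and linear speed of king below 0.02 m/s and value of joint sash above 0.12 m and velocity of joint sash between -0.01 and 0.01 m/s); the robot touches nothing.
It fails at once if a bystander is moved more than 25 mm (distance of any of pawn, rook, tin, jar, bishop, dipper, dipper_mug from where it was at the start of the episode above 0.025 m).
It fails at once if a standing bystander is tipped more than 0.5 rad (angle between any of pawn, rook, tin, jar, bishop, dipper_mug's own z axis and vertical above 0.5 rad).
It also fails if it takes over 72 s, if anything falls off the work surface, if the arm or the gripper's body presses on something with over 40 N, if the wrist force passes 120 N, or if a joint passes its speed limit or range.

ROBOT

A 6-joint arm with a two-finger parallel gripper is mounted at the origin on the work surface. World frame = base frame: x ahead of the robot, y to its left, z up, the work surface at z = 0. Lengths are in m, angles in rad, forces in N, time in s.
With the tool pointing down it reaches from about 0.325 to 0.85 m from the base axis. Payload 4.4 kg.
Tool frame: the origin (TCP) lies midway between the tips of the shut fingers; the grasp point (between the pads) lies 19 mm behind it (r.grip_point_offset is the distance from the TCP to the grasp point, in m); z points along the fingers, y is the line along which they close (so a half turn about z gives the same grasp; the last joint's range is limited). The gripper opens to 94 mm and grips with 3 to 60 N. Pads are 16 mm wide; open, the fingers measure 119 mm over their backs; the gripper's body (75 mm by 177 mm) begins 78 mm behind the grasp point.
Start: joints at [1.056, 0.207, 1.542, -0, 1.393, -0.15], TCP at [0.205, 0.537, 0.205] pointing down, gripper open.
Joint ranges: [-2.73, 2.73], [-0.86, 2.22], [0.23, 2.46], [-1.11, 4.25], [0.08, 2.63], [-2.82, 2.82]. Speed limits (rad/s): [2.79, 2.79, 3.14, 3.14, 3.14, 3.14].

INTERFACE

Orientations are given as a unit quaternion [w, x, y, z].
In Python, from workcell import r, vision gives the robot as it stands.
- The arm moves only by the tool servo_tool, never from a script. Its argument "increments" is one flat list of numbers, 6 for each row, row after row: the shift along the tool's x, y, z in units of 3 cm (1.0 is 3 cm), then the turn, a rotation vector about the tool's x, y, z in units of 90 degrees (1.0 is 90 degrees). A call has exactly 10 rows; each row shifts and turns the commanded pose from where the row before left it, along the tool's axes as they then stand; what a row does not reach is not made up. A row lasts 1/12 s, in which the tool goes at most 41.7 mm and 7.16 degrees, less where a joint would pass 70% of its speed; a pose out of reach is approached as far as the arm can. A call with a number of a shift or a turn outside -1 to 1 is refused whole. A call with a gripper value outside its range is refused whole. "fingers" is the opening, from 0 (shut) to 1 (fully open), set as the call begins (left out, the last holds). The fingers move at their own pace and stop on an object; "force" is the grip in N (left out, the last holds). Time passes only in rows, so rows that do not move let the fingers close, or fill a call up. It gives the time, the measured TCP pose, the force, the opening and the grip force at its end, in the units of the state.
- r.sense(): the state, without advancing time (a new reading comes with each control period).
- vision.capture(name): name is "scene" or "top"; returns a dict with "pixels" (384x512x3 uint8, red, green, blue), "K" (3x3 intrinsics, pixels), "T" (4x4, takes a point from camera to world coordinates). Camera axes: x right, y down, z forward; pixel columns grow to the right and rows downward; lengths in m; the calibration is good to about 2 mm. A picture is of the moment at which its call begins. There is no depth.
- r.job_done(): hands the job in; it is judged then, once.
The state is a dict: "time_s": time; "q": joint angles; "joint_velocities": joint speeds; "tau": joint torques, N m; "tool_pos": TCP position; "tcp_rot": TCP orientation; "ft_force": force on the tool from outside, world axes, zero at the start; "ft_torque": the same for the moment, N m; "finger_gap": opening from 0.0 (shut) to 1.0 (fully open); "grasp_force": force on a finger pad.
Only numpy, scipy, OpenCV 4.12 (cv2) and the standard library are available. Lean on these libraries where they do the work, as an engineer would, in place of code of your own. Each camera call takes 0.05 s, during which the arm holds its last target. There are 200 camera calls.

## Working session

There is one attempt and no reset: what is moved stays moved. The work goes in short steps, Python scripts to look and compute and a tool call to move; the robot and the scene stay as the last step left them, time stands still between calls to the robot, and variables do not carry over. Pictures are saved under pics/ and viewed, at most 10 in all, crops included, and the job is handed in when it is done.

Besides the shell and the picture viewer there is one more tool, called after "Call:" as name(argument=value, ...) on one line, values as JSON. servo_tool: Moves the arm, as the interface text tells. Shifts and turns lie within -1 to 1; 1 stands for 3 cm of shift or 90 degrees of turn. Its arguments: {"type":"object","properties":{"increments":{"type":"array","items":{"type":"number","minimum":-1,"maximum":1}},"fingers":{"type":"number"},"force":{"type":"number"}},"required":["increments"]}

```bash
mkdir -p pics; ls
python3 - <<'E'
from workcell import r, vision
import cv2,numpy as np
np.set_printoptions(precision=4,suppress=True)
for n in("scene","top"):
    c=vision.capture(n); cv2.imwrite(f"pics/{n}0.png",cv2.resize(c["pixels"][:,:,::-1],(800,600),interpolation=cv2.INTER_CUBIC)); np.savez(f"{n}0.npz",**c); print(n,c["K"],c["T"])
print(r.sense(), r.grip_point_offset)
E
```

```text
pics
scene [[489.4461   0.     258.3527]
 [  0.     489.4461 192.7981]
 [  0.       0.       1.    ]] [[ 0.1974 -0.9281  0.3157  0.1482]
 [-0.9803 -0.1898  0.0549  0.0176]
 [ 0.009  -0.3204 -0.9473  1.3421]
 [ 0.      0.      0.      1.    ]]
top [[373.9501   0.     255.6415]
 [  0.     373.9501 193.193 ]
 [  0.       0.       1.    ]] [[ 0.02   -0.9919  0.1256  0.4203]
 [-0.9998 -0.0206 -0.0036  0.0881]
 [ 0.0061 -0.1255 -0.9921  1.2783]
 [ 0.      0.      0.      1.    ]]
{'time_s': 0.1, 'q': array([ 1.0555,  0.2074,  1.5428, -0.    ,  1.3935, -0.1505]), 'joint_velocities': array([ 0.0004, -0.0015, -0.0024,  0.0001,  0.0024, -0.0008]), 'tau': array([ -0.0011, -37.187 , -28.229 ,   0.07  ,   0.0312,  -0.0001]), 'tool_pos': array([0.2048, 0.5365, 0.2044]), 'tcp_rot': array([-0.0003,  0.1814,  0.9834, -0.001 ]), 'ft_force': array([-0.1488,  0.3342, -0.3258]), 'ft_torque': array([-0.0237,  0.0288, -0.0036]), 'grasp_force': 0.0, 'finger_gap': 0.9976405226524627} 0.0188
```

View pics/scene0.png

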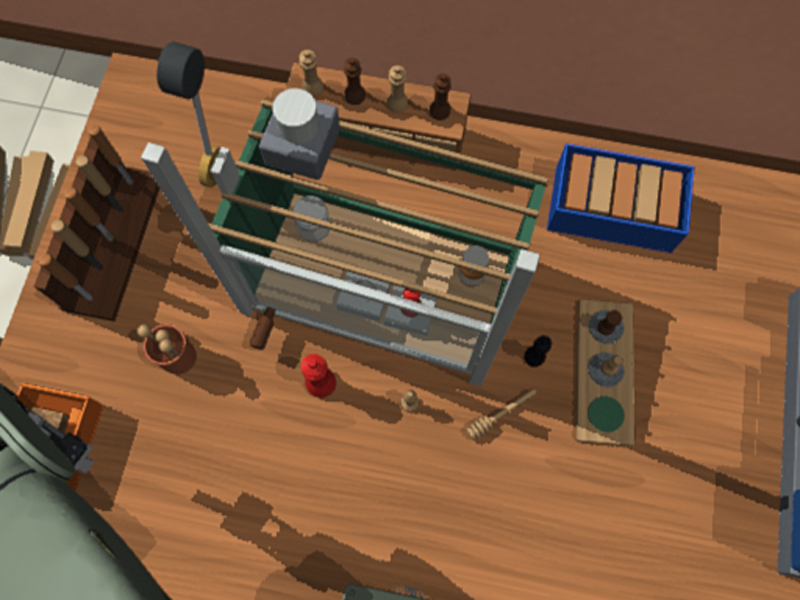

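View pics/top0.png

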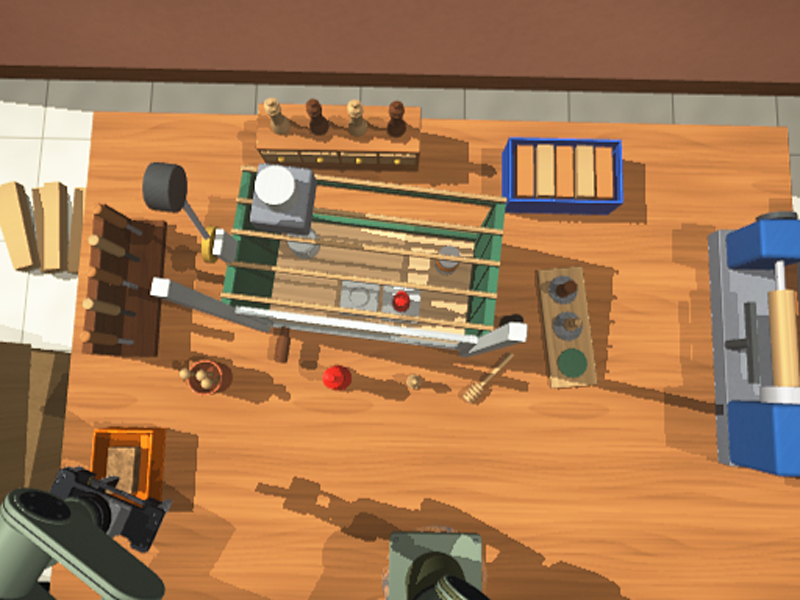

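The scene view shows the knob at (262,327), the red king in its mould at (411,300), the larger red decoy in front at (318,375), the green spot at (605,413), and track tops at (155,152) and (525,260). In the top view they are at: knob (281,345), king (401,300), decoy (337,378), spot (572,362).

```bash
cat > h.py <<'E'
import numpy as np,cv2
np.set_printoptions(precision=4,suppress=True)
def ray(c,uv):
    d=c["T"][:3,:3]@np.linalg.inv(c["K"])@np.array([uv[0],uv[1],1.]); return c["T"][:3,3],d/np.linalg.norm(d)
def onz(c,uv,z):
    o,d=ray(c,uv); return o+d*(z-o[2])/d[2]
def tri(c1,p1,c2,p2):
    A=0;b=0
    R=[ray(c1,p1),ray(c2,p2)]
    for o,d in R:
        P=np.eye(3)-np.outer(d,d);A=A+P;b=b+P@o
    x=np.linalg.solve(A,b)
    return x,max(np.linalg.norm((np.eye(3)-np.outer(d,d))@(x-o)) for o,d in R)
def blobs(m,amin=12):
    n,l,s,c=cv2.connectedComponentsWithStats(m.astype(np.uint8))
    return [(c[i].round(1).tolist(),s[i].tolist()) for i in range(1,n) if s[i][4]>=amin]
def masks(c):
    h=cv2.cvtColor(c["pixels"],cv2.COLOR_RGB2HSV).astype(int);H,S,V=h[...,0],h[...,1],h[...,2]
    return dict(red=((H<4)|(H>174))&(S>190)&(V>110),green=(H>60)&(H<90)&(S>100)&(V>40),brown=((H<14)&(S>90)&(V>35)&(V<110)))
E
python3 - <<'E'
from h import *
S=dict(np.load("scene0.npz"));T=dict(np.load("top0.npz"))
for n,c in(("scene",S),("top",T)):
    m=masks(c)
    print(n,"red",blobs(m["red"]),"\n green",blobs(m["green"],100))
k=.64
P=lambda a,b:(np.array(a)*k,np.array(b)*k)
for n,a,b in [("trackL",(155,152),(161,287)),("trackR",(526,259),(517,331)),("knobfront",(259,340),(281,356)),("knobmid",(262,327),(281,345)),("bishop top",(410,396),(414,379)),("mug",(165,345),(208,376)),("padgreen",(605,413),(572,362)),("blackpawn",(542,343),(513,322)),("cwt",(181,70),(165,186))]:
    a,b=P(a,b);x,e=tri(S,a,T,b);print(n,x,e)
for n,uv in [("L",(155,152)),("R",(526,259))]: print(n,onz(S,np.array(uv)*k,.575))
for n,uv in [("L",(161,287)),("R",(517,331))]: print(n,onz(T,np.array(uv)*k,.575))
for n,uv in[("dipA",(472,432)),("dipB",(533,393))]: print(n,onz(S,np.array(uv)*k,.014))
E
python3 - <<'E'
import cv2,numpy as np
S=np.load("scene0.npz")["pixels"];T=np.load("top0.npz")["pixels"]
a=cv2.resize(S[140:270,120:320],(800,520),interpolation=cv2.INTER_CUBIC);cv2.imwrite("pics/c1.png",a[:,:,::-1])
E
```

```text
scene red [([263.0, 188.5], [258, 186, 10, 6, 42]), ([200.2, 236.3], [193, 227, 16, 24, 229])] 
 green [([341.7, 123.7], [329, 114, 20, 20, 117]), ([268.4, 143.1], [187, 118, 145, 56, 404]), ([142.3, 135.7], [136, 128, 13, 16, 109]), ([161.7, 138.8], [155, 132, 14, 17, 102]), ([336.4, 146.2], [331, 138, 11, 17, 116]), ([387.4, 264.7], [377, 255, 22, 21, 357])]
top red [([256.6, 191.2], [253, 187, 9, 9, 60]), ([215.1, 241.4], [207, 234, 17, 15, 177])] 
 green []
trackL [0.5214 0.3733 0.5764] 0.0013487931322757605
trackR [ 0.4769 -0.0573  0.5761] 0.0005421279301024056
knobfront [0.4567 0.3269 0.0543] 0.0013906522382561603
knobmid [0.4794 0.3268 0.0593] 0.0015519756827641299
bishop top [0.4146 0.0491 0.0421] 0.0008150144559493474
mug [0.4118 0.4736 0.0738] 0.002228456340954049
padgreen [ 0.4574 -0.2897  0.0205] 0.00043372534766345443
blackpawn [ 0.5338 -0.1497  0.1036] 0.003490974065181688
cwt [0.6645 0.3994 0.5249] 0.0007095488622838377
L [0.5221 0.3725 0.575 ]
R [ 0.4776 -0.058   0.575 ]
L [0.5215 0.3753 0.575 ]
R [ 0.4769 -0.057   0.575 ]
dipA [ 0.3799 -0.0688  0.014 ]
dipB [ 0.4691 -0.1627  0.014 ]
```

View pics/c1.png

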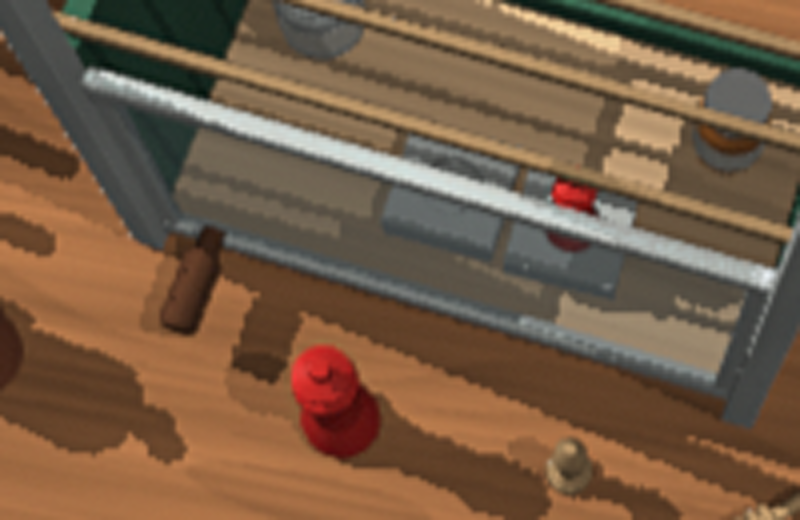

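Crop: the knob spans (208,235) to (180,325), the decoy's base centre is near (342,420), and the empty mould is to the left of the king's mould. The sash is shut, and the track tops triangulate to z 0.576 as they should.

Run:
```python
from h import *
S=dict(np.load("scene0.npz"));T=dict(np.load("top0.npz"))
cr=lambda u,v:(120+u/4,140+v/4)
print("decoy base",onz(S,cr(342,420),.012),"decoy tip",tri(S,cr(322,372),T,np.array((337,377))*.64))
print("decoy bottom front",onz(S,cr(342,457),.0))
print("king head tri",tri(S,(262.8,187.5),T,(256.6,191)), "top@.12",onz(T,(256.6,191),.12),onz(S,(263,188.2),.12))
print("mould corners z.038",[onz(S,cr(*p),.038) for p in((522,180),(505,262),(612,285),(636,203))])
print("pad S",onz(S,(387.9,265.2),.017),"T",onz(T,np.array((572,362))*.64,.017))
print("bishop",onz(S,cr(570,450),.06),onz(S,cr(570,490),.0))
L=np.array([.5218,.3739]);R=np.array([.4772,-.0575])
y=(L-R)/np.linalg.norm(L-R);x=np.array([y[1],-y[0]]);M=(L+R)/2
print("ycab",y,"xcab",x,"yaw",np.degrees(np.arctan2(x[1],x[0])),"knob",M-.043*x+.165*y)
for p in([.583,.095],):
    print("king rel sashplane",[(np.array(p)-M-.007*x)@x,(np.array(p)-M)@y])
```

```text
decoy base [0.4128 0.2078 0.012 ] decoy tip (array([0.4148, 0.2048, 0.144 ]), np.float64(0.0036640528645897003))
decoy bottom front [0.3898 0.2035 0.    ]
king head tri (array([0.5751, 0.0806, 0.112 ]), np.float64(0.0004051161084393108)) top@.12 [0.5739 0.0811 0.12  ] [0.5706 0.0789 0.12  ]
mould corners z.038 [array([0.6013, 0.1195, 0.038 ]), array([0.5395, 0.1189, 0.038 ]), array([0.538 , 0.0426, 0.038 ]), array([0.6005, 0.0374, 0.038 ])]
pad S [ 0.4563 -0.2931  0.017 ] T [ 0.4573 -0.2903  0.017 ]
bishop [0.4137 0.0481 0.06  ] [0.3986 0.0441 0.    ]
ycab [0.1028 0.9947] xcab [ 0.9947 -0.1028] yaw -5.902516060501918 knob [0.4737 0.3267]
king rel sashplane [np.float64(0.08255655718447412), np.float64(-0.05427810852695589)]
```

```bash
cat >> h.py <<'E'
from scipy.spatial.transform import Rotation as Ro
def pose(s):
    q=s["tcp_rot"];return np.array(s["tool_pos"]),Ro.from_quat([q[1],q[2],q[3],q[0]])
def tool(tilt,head):
    t,h=np.radians(tilt),np.radians(head)
    z=np.array([np.sin(t)*np.cos(h),np.sin(t)*np.sin(h),-np.cos(t)]);y=np.array([-np.sin(h),np.cos(h),0])
    return Ro.from_matrix(np.c_[np.cross(y,z),y,z])
OFF=.0188
def plan(s,grasp,Rt,n=10):
    "rows (same each) taking the tool from state s to grasp point/orientation"
    p,R=pose(s);tcp=np.array(grasp)+OFF*Rt.as_matrix()[:,2]
    w=(R.inv()*Rt).as_rotvec()/n;v=(tcp-p)/n
    for i in range(n):
        Ri=R*Ro.from_rotvec(w*i)
        print(*(Ri.inv().apply(v)/.03).round(2),*(w/(np.pi/2)).round(3),sep=", ",end=",\n")
def report(s):
    p,R=pose(s);m=R.as_matrix();print("t",s["time_s"],"grasp",p-OFF*m[:,2],"tilt",np.degrees(np.arccos(-m[2,2])),"head",np.degrees(np.arctan2(-m[0,1],m[1,1])),"q",s["q"],"F",s["ft_force"],"gap",s["finger_gap"],s["grasp_force"])
E
python3 - <<'E'
from h import *
from workcell import r
s=r.sense();report(s);plan(s,[.40,.37,.25],tool(45,-6))
E
```

```text
t 0.1 grasp [0.2048 0.5366 0.2232] tilt 0.1172892972923872 head -20.900189867075856 q [ 1.0555  0.2074  1.5428 -0.      1.3935 -0.1505] F [-0.1488  0.3342 -0.3258] gap 0.9976405226524627 0.0
-0.85, -0.28, -0.11, -0.007, -0.05, -0.016,
-0.85, -0.3, -0.04, -0.007, -0.05, -0.016,
-0.84, -0.32, 0.02, -0.007, -0.05, -0.016,
-0.83, -0.34, 0.08, -0.007, -0.05, -0.016,
-0.81, -0.36, 0.14, -0.007, -0.05, -0.016,
-0.79, -0.38, 0.2, -0.007, -0.05, -0.016,
-0.76, -0.4, 0.26, -0.007, -0.05, -0.016,
-0.73, -0.42, 0.31, -0.007, -0.05, -0.016,
-0.69, -0.44, 0.36, -0.007, -0.05, -0.016,
-0.65, -0.46, 0.41, -0.007, -0.05, -0.016,
```

Call:
servo_tool(increments=[-0.85, -0.28, -0.11, -0.007, -0.05, -0.016, -0.85, -0.3, -0.04, -0.007, -0.05, -0.016, -0.84, -0.32, 0.02, -0.007, -0.05, -0.016, -0.83, -0.34, 0.08, -0.007, -0.05, -0.016, -0.81, -0.36, 0.14, -0.007, -0.05, -0.016, -0.79, -0.38, 0.2, -0.007, -0.05, -0.016, -0.76, -0.4, 0.26, -0.007, -0.05, -0.016, -0.73, -0.42, 0.31, -0.007, -0.05, -0.016, -0.69, -0.44, 0.36, -0.007, -0.05, -0.016, -0.65, -0.46, 0.41, -0.007, -0.05, -0.016], fingers=0.65, force=40)

```text
time_s: 0.93
tool_pos: [0.4142, 0.3691, 0.2379]
tcp_rot: [0.386, 0.045, 0.921, -0.017]
ft_force: [0.1, -0.3, 0.1]
finger_gap: 0.649
grasp_force: 0.0
```

Run:
```python
from h import *
from workcell import r
s=r.sense();report(s);plan(s,[.4637,.3277,.18],tool(45,-6),10)
```

```text
t 0.9333 grasp [0.4009 0.3703 0.2511] tilt 45.502961869871115 head -5.464480434423787 q [ 0.9547 -0.0408  1.9618 -0.856   0.9568 -0.0985] F [ 0.1112 -0.2886  0.1184] gap 0.6492414864105996 0.0
0.01, -0.12, 0.32, 0.001, 0.001, 0.0,
0.01, -0.12, 0.32, 0.001, 0.001, 0.0,
0.01, -0.12, 0.32, 0.001, 0.001, 0.0,
0.01, -0.12, 0.32, 0.001, 0.001, 0.0,
0.01, -0.12, 0.32, 0.001, 0.001, 0.0,
0.01, -0.12, 0.32, 0.001, 0.001, 0.0,
0.01, -0.12, 0.32, 0.001, 0.001, 0.0,
0.01, -0.12, 0.33, 0.001, 0.001, 0.0,
0.01, -0.12, 0.33, 0.001, 0.001, 0.0,
0.01, -0.12, 0.33, 0.001, 0.001, 0.0,
```

Call:
servo_tool(increments=[0.01, -0.15, 0.4, 0, 0, 0, 0.01, -0.15, 0.4, 0, 0, 0, 0.01, -0.15, 0.4, 0, 0, 0, 0.01, -0.15, 0.4, 0, 0, 0, 0.01, -0.15, 0.4, 0, 0, 0, 0.01, -0.15, 0.4, 0, 0, 0, 0.01, -0.15, 0.4, 0, 0, 0, 0.01, -0.15, 0.45, 0.01, 0.01, 0, 0, 0, 0, 0, 0, 0, 0, 0, 0, 0, 0, 0])

```text
time_s: 1.77
tool_pos: [0.4775, 0.3269, 0.1666]
tcp_rot: [0.377, 0.049, 0.925, -0.024]
ft_force: [-0.5, -0.0, 0.1]
finger_gap: 0.648
grasp_force: 0.0
```

Run:
```python
from h import *
from workcell import r,vision
s=r.sense();report(s);plan(s,[.4637,.3277,.05],tool(45,-6),8)
c=vision.capture("scene");cv2.imwrite("pics/s1.png",cv2.resize(c["pixels"][130:280,80:330],(800,480),interpolation=cv2.INTER_CUBIC)[:,:,::-1])
```

```text
t 1.7667 grasp [0.4645 0.3284 0.18  ] tilt 44.363106911275885 head -6.279743049615161 q [ 0.7733  0.0647  2.0155 -0.9249  0.7486 -0.0866] F [-0.5294 -0.0161  0.1117] gap 0.6475686187357013 0.0
0.38, 0.0, 0.39, -0.001, -0.001, 0.0,
0.38, 0.0, 0.38, -0.001, -0.001, 0.0,
0.38, 0.0, 0.38, -0.001, -0.001, 0.0,
0.38, -0.0, 0.38, -0.001, -0.001, 0.0,
0.38, -0.0, 0.38, -0.001, -0.001, 0.0,
0.38, -0.0, 0.38, -0.001, -0.001, 0.0,
0.38, -0.0, 0.38, -0.001, -0.001, 0.0,
0.38, -0.0, 0.38, -0.001, -0.001, 0.0,
```

View pics/s1.png

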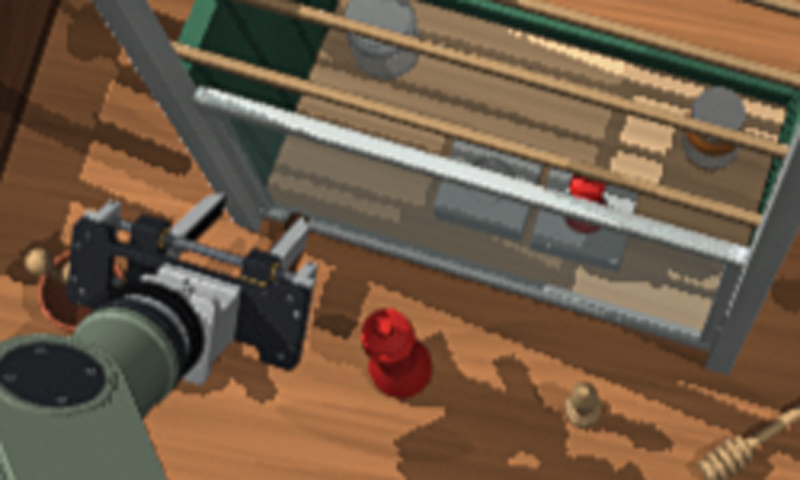

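The picture shows the open fingers over the knob (hidden beneath), with the decoy king clear to the right at (397,350) and the mug under the body's left edge near (60,290). I'll check the mug's clearance before going down.

Run:
```python
from h import *
S=dict(np.load("scene0.npz"));T=dict(np.load("top0.npz"));k=.64
for n,a,b in[("dipper head R",(179,347),(208,381)),("head mid",(165,334),(205,369)),("rim right",(187,348),(231,375)),("decoy top right",(325,362),(346,371))]:
    print(n,tri(S,np.array(a)*k,T,np.array(b)*k),[onz(T,np.array(b)*k,z) for z in(.1,.14)])
print("decoy left edge",onz(T,np.array((323,378))*.64,.03),onz(S,np.array((302,385))*.64,.01),"mug rim right S",onz(S,np.array((187,348))*.64,.09))
```

```text
dipper head R (array([0.4038, 0.4474, 0.1155]), np.float64(0.009660591411251885)) [array([0.4025, 0.4624, 0.1   ]), array([0.4031, 0.4497, 0.14  ])]
head mid (array([0.4259, 0.473 , 0.0942]), np.float64(0.0012343763528649158)) [array([0.4261, 0.4698, 0.1   ]), array([0.4259, 0.4569, 0.14  ])]
rim right (array([0.4138, 0.4293, 0.0796]), np.float64(0.006247719715977309)) [array([0.4153, 0.4173, 0.1   ]), array([0.4154, 0.4061, 0.14  ])]
decoy top right (array([0.4266, 0.1898, 0.1235]), np.float64(0.003939773120882347)) [array([0.4278, 0.188 , 0.1   ]), array([0.4276, 0.1846, 0.14  ])]
decoy left edge [0.4126 0.2421 0.03  ] [0.4026 0.2403 0.01  ] mug rim right S [0.4105 0.4323 0.09  ]
```

Run:
```python
from h import *
from workcell import r
s=r.sense();plan(s,[.4637,.3277,.12],tool(25,-4),7)
print("then down");R=tool(25,-4);print(R.inv().apply([0,0,-.07/7])/.03, R.inv().apply([0,0,.01])/.03)
```

```text
0.23, -0.0, 0.2, -0.003, 0.031, -0.003,
0.22, -0.0, 0.21, -0.003, 0.031, -0.003,
0.21, -0.0, 0.22, -0.003, 0.031, -0.003,
0.2, -0.0, 0.23, -0.003, 0.031, -0.003,
0.19, -0.0, 0.24, -0.003, 0.031, -0.003,
0.18, -0.0, 0.25, -0.003, 0.031, -0.003,
0.17, -0.0, 0.26, -0.003, 0.031, -0.003,
then down
[0.1409 0.     0.3021] [-0.1409 -0.     -0.3021]
```

Call:
servo_tool(increments=[0.23, 0, 0.2, -0.003, 0.031, -0.003, 0.22, 0, 0.21, -0.003, 0.031, -0.003, 0.21, 0, 0.22, -0.003, 0.031, -0.003, 0.2, 0, 0.23, -0.003, 0.031, -0.003, 0.19, 0, 0.24, -0.003, 0.031, -0.003, 0.18, 0, 0.25, -0.003, 0.031, -0.003, 0.17, 0, 0.26, -0.003, 0.031, -0.003, 0, 0, 0, 0, 0, 0, 0, 0, 0, 0, 0, 0, 0, 0, 0, 0, 0, 0])

```text
time_s: 2.65
tool_pos: [0.4717, 0.328, 0.1037]
tcp_rot: [0.216, 0.031, 0.976, -0.006]
ft_force: [0.7, -0.6, 0.1]
finger_gap: 0.643
grasp_force: 0.0
```

Call:
servo_tool(increments=[0.14, 0, 0.3, 0, 0, 0, 0.14, 0, 0.3, 0, 0, 0, 0.14, 0, 0.3, 0, 0, 0, 0.14, 0, 0.3, 0, 0, 0, 0.14, 0, 0.3, 0, 0, 0, 0.14, 0, 0.3, 0, 0, 0, 0.14, 0, 0.3, 0, 0, 0, 0, 0, 0, 0, 0, 0, 0, 0, 0, 0, 0, 0, 0, 0, 0, 0, 0, 0])

```text
time_s: 3.48
tool_pos: [0.4721, 0.328, 0.0339]
tcp_rot: [0.215, 0.031, 0.976, -0.006]
ft_force: [0.1, 0.4, 0.7]
finger_gap: 0.653
grasp_force: 0.0
```

Run:
```python
from h import *
from workcell import r
report(r.sense())
```

```text
t 3.4833 grasp [0.4642 0.3285 0.0509] tilt 24.888862508318454 head -3.6077990884638864 q [ 0.613   0.2702  1.9505 -0.4644  0.6246 -0.5553] F [0.1113 0.4062 0.6946] gap 0.6532115270035164 0.0
```

Close on the knob.

Call:
servo_tool(increments=[0, 0, 0, 0, 0, 0, 0, 0, 0, 0, 0, 0, 0, 0, 0, 0, 0, 0, 0, 0, 0, 0, 0, 0, 0, 0, 0, 0, 0, 0, 0, 0, 0, 0, 0, 0, 0, 0, 0, 0, 0, 0, 0, 0, 0, 0, 0, 0, 0, 0, 0, 0, 0, 0, 0, 0, 0, 0, 0, 0], fingers=0, force=40)

```text
time_s: 4.32
tool_pos: [0.4722, 0.3295, 0.0342]
tcp_rot: [0.216, 0.031, 0.976, -0.004]
ft_force: [0.0, 5.1, -1.1]
finger_gap: 0.291
grasp_force: 39.8
```

Call:
servo_tool(increments=[-0.056, 0, -0.12, 0, 0, 0, -0.113, 0, -0.242, 0, 0, 0, -0.113, 0, -0.242, 0, 0, 0, -0.113, 0, -0.242, 0, 0, 0, -0.113, 0, -0.242, 0, 0, 0, -0.113, 0, -0.242, 0, 0, 0, -0.113, 0, -0.242, 0, 0, 0, -0.113, 0, -0.242, 0, 0, 0, -0.113, 0, -0.242, 0, 0, 0, -0.113, 0, -0.242, 0, 0, 0])

```text
time_s: 5.15
tool_pos: [0.4721, 0.3295, 0.1098]
tcp_rot: [0.215, 0.031, 0.976, -0.004]
ft_force: [3.4, 7.2, -6.7]
finger_gap: 0.29
grasp_force: 39.8
```

Run:
```python
from h import *
from workcell import r
report(r.sense())
```

```text
t 5.15 grasp [0.4642 0.3299 0.1269] tilt 24.885604890141405 head -3.568046496261373 q [ 0.6134  0.137   1.9122 -0.3779  0.7785 -0.665 ] F [ 3.3663  7.2418 -6.7127] gap 0.29024110783807633 39.76768930806429
```

Call:
servo_tool(increments=[-0.113, 0, -0.242, 0, 0, 0, -0.113, 0, -0.242, 0, 0, 0, -0.113, 0, -0.242, 0, 0, 0, -0.113, 0, -0.242, 0, 0, 0, -0.113, 0, -0.242, 0, 0, 0, -0.113, 0, -0.242, 0, 0, 0, -0.113, 0, -0.242, 0, 0, 0, -0.113, 0, -0.242, 0, 0, 0, -0.113, 0, -0.242, 0, 0, 0, -0.113, 0, -0.242, 0, 0, 0])

```text
time_s: 5.98
tool_pos: [0.4721, 0.3295, 0.19]
tcp_rot: [0.215, 0.031, 0.976, -0.004]
ft_force: [2.9, 7.1, -3.6]
finger_gap: 0.29
grasp_force: 39.8
```

Call:
servo_tool(increments=[-0.127, 0, -0.272, 0, 0, 0, -0.127, 0, -0.272, 0, 0, 0, -0.127, 0, -0.272, 0, 0, 0, -0.127, 0, -0.272, 0, 0, 0, -0.127, 0, -0.272, 0, 0, 0, -0.127, 0, -0.272, 0, 0, 0, -0.127, 0, -0.272, 0, 0, 0, -0.127, 0, -0.272, 0, 0, 0, -0.127, 0, -0.272, 0, 0, 0, 0, 0, 0, 0, 0, 0])

```text
time_s: 6.82
tool_pos: [0.4722, 0.3295, 0.273]
tcp_rot: [0.216, 0.031, 0.976, -0.003]
ft_force: [-3.6, 5.3, 1.7]
finger_gap: 0.285
grasp_force: 39.8
```

Run:
```python
from h import *
from workcell import r
report(r.sense())
```

```text
t 6.8167 grasp [0.4643 0.3298 0.2901] tilt 24.900893392554185 head -3.5660043695269272 q [ 0.6129 -0.0492  1.7417 -0.2919  1.1151 -0.8093] F [-3.6078  5.2754  1.7301] gap 0.2846762116807641 39.75773139798548
```

Call:
servo_tool(increments=[0, 0, 0, 0, 0, 0, 0, 0, 0, 0, 0, 0, 0, 0, 0, 0, 0, 0, 0, 0, 0, 0, 0, 0, 0, 0, 0, 0, 0, 0, 0, 0, 0, 0, 0, 0, 0, 0, 0, 0, 0, 0, 0, 0, 0, 0, 0, 0, 0, 0, 0, 0, 0, 0, 0, 0, 0, 0, 0, 0], fingers=0.65)

```text
time_s: 7.65
tool_pos: [0.4724, 0.3274, 0.271]
tcp_rot: [0.215, 0.031, 0.976, -0.006]
ft_force: [-0.1, -0.0, -0.3]
finger_gap: 0.651
grasp_force: 0.0
```

Call:
servo_tool(increments=[0, 0, -0.4, 0, 0, 0, 0, 0, -0.4, 0, 0, 0, 0, 0, -0.4, 0, 0, 0, 0, 0, -0.4, 0, 0, 0, 0, 0, -0.4, 0, 0, 0, 0, 0, -0.4, 0, 0, 0, 0, 0, -0.4, 0, 0, 0, 0, 0, 0, 0, 0, 0, 0, 0, 0, 0, 0, 0, 0, 0, 0, 0, 0, 0])

```text
time_s: 8.48
tool_pos: [0.437, 0.3294, 0.3468]
tcp_rot: [0.215, 0.031, 0.976, -0.006]
ft_force: [-0.3, -0.5, 0.4]
finger_gap: 0.648
grasp_force: 0.0
```

Run:
```python
from h import *
from workcell import r,vision
s=r.sense();report(s)
for n in("scene","top"):
    c=vision.capture(n);np.savez(n+"1.npz",**c);print(n,blobs(masks(c)["red"]))
    cv2.imwrite(f"pics/{n}2.png",cv2.resize(c["pixels"][110:290,120:380],(780,540),interpolation=cv2.INTER_CUBIC)[:,:,::-1])
```

```text
t 8.4833 grasp [0.4291 0.3298 0.3638] tilt 24.836781808122172 head -3.6045788627665356 q [ 0.6618 -0.1395  1.6748 -0.2936  1.284  -0.8083] F [-0.3158 -0.5153  0.3875] gap 0.6476983126740631 0.0
scene [([200.3, 236.7], [193, 227, 16, 25, 235])]
top [([256.6, 191.1], [252, 187, 10, 9, 59]), ([215.1, 241.3], [207, 234, 17, 15, 175])]
```

View pics/scene2.png

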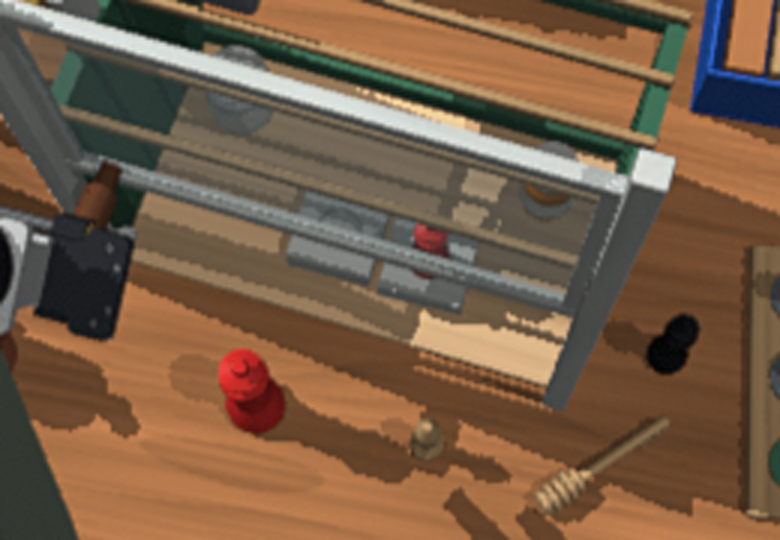

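View pics/top2.png

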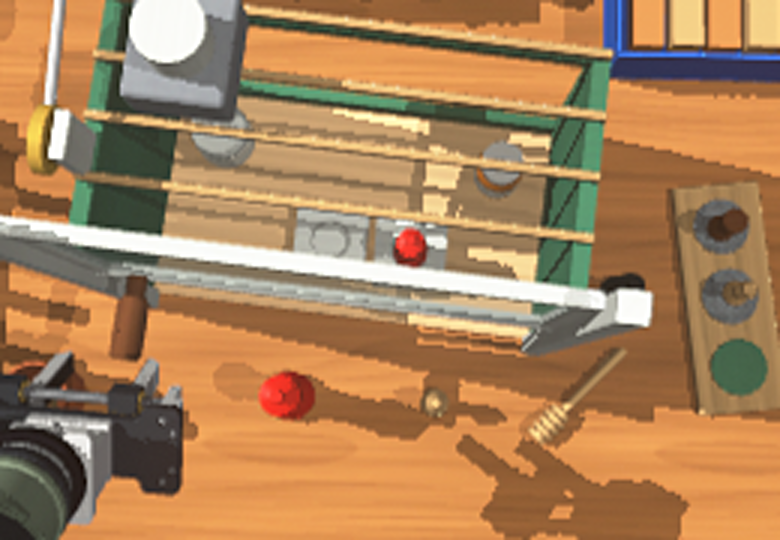

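Sash stays up; its knob is released at (130,300) in the top view. The king's head is at (410,246), unchanged. King comes out at about (0.574, 0.081), 75 mm behind the sash plane, as specified.

Run:
```python
from h import *
from workcell import r
s=r.sense();plan(s,[.41,.09,.30],tool(45,0),10)
```

```text
0.08, -0.8, 0.18, -0.002, -0.022, -0.003,
0.09, -0.8, 0.18, -0.002, -0.022, -0.003,
0.1, -0.8, 0.17, -0.002, -0.022, -0.003,
0.11, -0.8, 0.16, -0.002, -0.022, -0.003,
0.12, -0.8, 0.16, -0.002, -0.022, -0.003,
0.13, -0.8, 0.15, -0.002, -0.022, -0.003,
0.14, -0.8, 0.14, -0.002, -0.022, -0.003,
0.15, -0.8, 0.13, -0.002, -0.022, -0.003,
0.16, -0.8, 0.12, -0.002, -0.022, -0.003,
0.16, -0.8, 0.12, -0.002, -0.022, -0.003,
```

Call:
servo_tool(increments=[0.08, -0.8, 0.18, -0.002, -0.022, -0.003, 0.09, -0.8, 0.18, -0.002, -0.022, -0.003, 0.1, -0.8, 0.17, -0.002, -0.022, -0.003, 0.11, -0.8, 0.16, -0.002, -0.022, -0.003, 0.12, -0.8, 0.16, -0.002, -0.022, -0.003, 0.13, -0.8, 0.15, -0.002, -0.022, -0.003, 0.14, -0.8, 0.14, -0.002, -0.022, -0.003, 0.15, -0.8, 0.13, -0.002, -0.022, -0.003, 0.16, -0.8, 0.12, -0.002, -0.022, -0.003, 0.16, -0.8, 0.12, -0.002, -0.022, -0.003])

```text
time_s: 9.42
tool_pos: [0.4218, 0.0896, 0.2861]
tcp_rot: [0.38, 0.002, 0.925, -0.001]
ft_force: [0.4, -0.2, 0.5]
finger_gap: 0.649
grasp_force: 0.0
```

Run:
```python
from h import *
from workcell import r
s=r.sense();report(s);plan(s,[.444,.081,.208],tool(45,0),8)
```

```text
t 9.4167 grasp [0.4085 0.0896 0.2995] tilt 44.71482878564013 head -0.2647237577420803 q [ 0.0252 -0.7765  2.3156 -0.0291  0.8225 -1.5301] F [ 0.4121 -0.2194  0.4653] gap 0.6488336110839208 0.0
0.16, -0.03, 0.38, -0.0, -0.0, -0.0,
0.16, -0.03, 0.37, -0.0, -0.0, -0.0,
0.16, -0.04, 0.37, -0.0, -0.0, -0.0,
0.16, -0.04, 0.37, -0.0, -0.0, -0.0,
0.16, -0.04, 0.37, -0.0, -0.0, -0.0,
0.16, -0.04, 0.37, -0.0, -0.0, -0.0,
0.16, -0.04, 0.37, -0.0, -0.0, -0.0,
0.16, -0.04, 0.37, -0.0, -0.0, -0.0,
```

Call:
servo_tool(increments=[0.16, -0.04, 0.37, 0, 0, 0, 0.16, -0.04, 0.37, 0, 0, 0, 0.16, -0.04, 0.37, 0, 0, 0, 0.16, -0.04, 0.37, 0, 0, 0, 0.16, -0.04, 0.37, 0, 0, 0, 0.16, -0.04, 0.37, 0, 0, 0, 0.16, -0.04, 0.37, 0, 0, 0, 0.16, -0.04, 0.37, 0, 0, 0, 0, 0, 0, 0, 0, 0, 0, 0, 0, 0, 0, 0])

```text
time_s: 10.25
tool_pos: [0.4566, 0.08, 0.1956]
tcp_rot: [0.378, 0.003, 0.926, -0.001]
ft_force: [-0.7, 0.3, -0.4]
finger_gap: 0.646
grasp_force: 0.0
```

Run:
```python
from h import *
from workcell import r,vision
s=r.sense();report(s)
plan(s,[.574,.081,.078],tool(45,0),10)
for n in("scene","top"):
    c=vision.capture(n);np.savez(n+"2.npz",**c);m=masks(c)
    print(n,blobs(m["red"]))
T=dict(np.load("top2.npz"));cv2.imwrite("pics/top3.png",cv2.resize(T["pixels"][150:270,180:340],(800,600),interpolation=cv2.INTER_CUBIC)[:,:,::-1])
```

```text
t 10.25 grasp [0.4434 0.0801 0.2091] tilt 44.479079690643424 head -0.4147628652452845 q [-0.0216 -0.5491  2.406   0.0217  0.5085 -1.5995] F [-0.6715  0.3301 -0.403 ] gap 0.6463925437502904 0.0
-0.01, 0.01, 0.62, -0.0, -0.001, -0.0,
-0.0, 0.01, 0.62, -0.0, -0.001, -0.0,
-0.0, 0.01, 0.62, -0.0, -0.001, -0.0,
-0.0, 0.01, 0.62, -0.0, -0.001, -0.0,
-0.0, 0.01, 0.62, -0.0, -0.001, -0.0,
-0.0, 0.0, 0.62, -0.0, -0.001, -0.0,
-0.0, 0.0, 0.62, -0.0, -0.001, -0.0,
-0.0, 0.0, 0.62, -0.0, -0.001, -0.0,
-0.0, 0.0, 0.62, -0.0, -0.001, -0.0,
-0.0, 0.0, 0.62, -0.0, -0.001, -0.0,
scene [([198.5, 236.4], [193, 227, 13, 24, 162])]
top [([256.7, 191.1], [252, 187, 10, 9, 60]), ([213.8, 241.0], [207, 234, 16, 15, 137])]
```

View pics/top3.png

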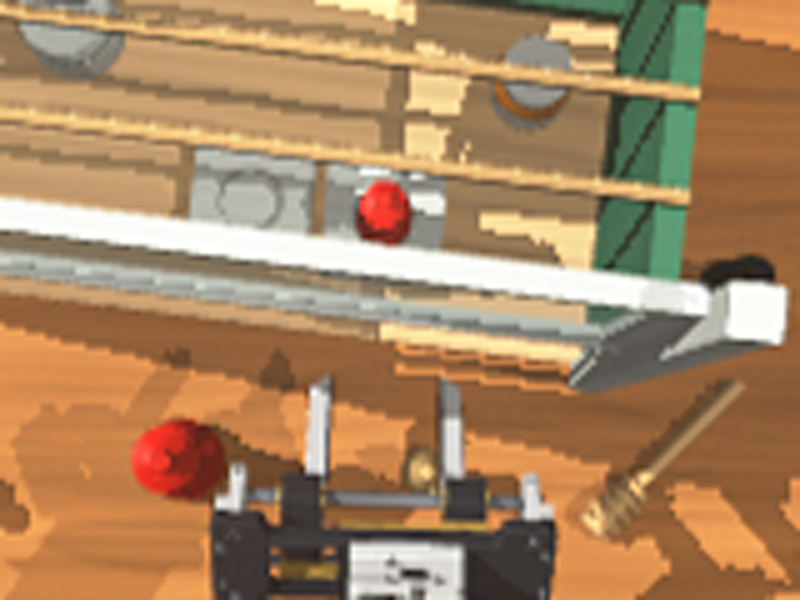

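The fingers (columns 320 and 450) straddle the line to the king (383,210), and the way under the sash is clear. Going in along the tool axis.

Call:
servo_tool(increments=[0, 0.01, 0.62, 0, -0.001, 0, 0, 0.01, 0.62, 0, -0.001, 0, 0, 0.01, 0.62, 0, -0.001, 0, 0, 0, 0.62, 0, -0.001, 0, 0, 0, 0.62, 0, -0.001, 0, 0, 0, 0.62, 0, 0, 0, 0, 0, 0.62, 0, 0, 0, 0, 0, 0.62, 0, 0, 0, 0, 0, 0.62, 0, 0, 0, 0, 0, 0.3, 0, 0, 0])

```text
time_s: 11.18
tool_pos: [0.5844, 0.0793, 0.0885]
tcp_rot: [0.373, 0.003, 0.928, 0.0]
ft_force: [0.1, 0.4, 1.3]
finger_gap: 0.649
grasp_force: 0.0
```

Run:
```python
from h import *
from workcell import r,vision
s=r.sense();report(s)
plan(s,[.574,.081,.078],tool(45,0),3)
c=vision.capture("top");print(blobs(masks(c)["red"]))
```

```text
t 11.1833 grasp [0.5714 0.0793 0.1021] tilt 43.82671537430067 head -0.26729135055685704 q [-0.0186  0.0749  2.2194  0.1399  0.0832 -1.7184] F [0.0551 0.3991 1.2504] gap 0.6485859007985216 0.0
0.16, 0.02, 0.21, -0.0, -0.004, -0.001,
0.16, 0.02, 0.21, -0.0, -0.004, -0.001,
0.16, 0.02, 0.21, -0.0, -0.004, -0.001,
[([256.7, 191.1], [252, 187, 10, 9, 60]), ([213.3, 241.0], [207, 234, 13, 15, 130])]
```

Joint 5 reached its lower limit, so I'll use a steeper tilt (38°), which still leaves about 20 mm below the sash edge.

Run:
```python
from h import *
from workcell import r
s=r.sense();plan(s,[.574,.081,.080],tool(38,0),8)
```

```text
0.07, 0.01, 0.07, -0.0, 0.008, -0.0,
0.07, 0.01, 0.07, -0.0, 0.008, -0.0,
0.06, 0.01, 0.07, -0.0, 0.008, -0.0,
0.06, 0.01, 0.07, -0.0, 0.008, -0.0,
0.06, 0.01, 0.08, -0.0, 0.008, -0.0,
0.06, 0.01, 0.08, -0.0, 0.008, -0.0,
0.06, 0.01, 0.08, -0.0, 0.008, -0.0,
0.06, 0.01, 0.08, -0.0, 0.008, -0.0,
```

Call:
servo_tool(increments=[0, 0.01, 0, 0, 0.022, 0, 0.04, 0.01, 0, 0, 0.022, 0, 0.07, 0.01, 0.07, 0, 0.02, 0, 0.07, 0.01, 0.09, 0, 0, 0, 0.07, 0.01, 0.1, 0, 0, 0, 0.07, 0.01, 0.1, 0, 0, 0, 0.07, 0.01, 0.1, 0, 0, 0, 0.06, 0.01, 0.1, 0, 0, 0, 0, 0, 0, 0, 0, 0, 0, 0, 0, 0, 0, 0])

```text
time_s: 12.07
tool_pos: [0.5759, 0.0819, 0.062]
tcp_rot: [0.32, 0.003, 0.947, 0.001]
ft_force: [-13.5, -3.6, -1.6]
finger_gap: 0.644
grasp_force: 0.0
```

Run:
```python
from h import *
from workcell import r,vision
s=r.sense();report(s)
plan(s,[.574,.081,.080],tool(38,0),3)
for n in("scene","top"):
    c=vision.capture(n);print(blobs(masks(c)["red"]));np.savez(n+"3.npz",**c)
```

```text
t 12.0667 grasp [0.5645 0.0819 0.077 ] tilt 37.36068142129182 head -0.2963781830572946 q [-0.0112  0.1204  2.1721  0.031   0.1972 -1.6041] F [-13.5367  -3.59    -1.6099] gap 0.6442785935821828 0.0
-0.11, -0.01, 0.04, -0.0, -0.002, -0.001,
-0.11, -0.01, 0.04, -0.0, -0.002, -0.001,
-0.11, -0.01, 0.04, -0.0, -0.002, -0.001,
[([197.9, 238.1], [193, 227, 12, 25, 135])]
[([256.7, 191.1], [252, 187, 10, 9, 60]), ([213.4, 241.2], [207, 234, 13, 15, 129])]
```

Run:
```python
from h import *
a=np.load("scene3.npz")["pixels"][120:270,150:350];b=np.load("top3.npz")["pixels"][130:280,180:380]
cv2.imwrite("pics/c4.png",np.hstack([cv2.resize(i,(400,300),interpolation=cv2.INTER_CUBIC) for i in(a,b)])[:,:,::-1])
```

```text
(no output)
```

View pics/c4.png

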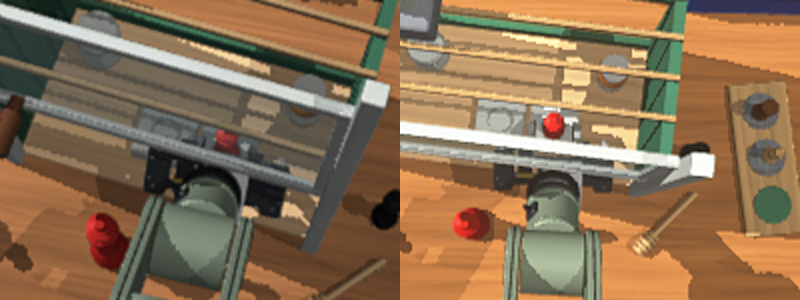

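The round wrist flange leans on the sash's lower bar (about (205,190) in the left half). So I'll back out, raise the sash nearly fully, and come back in.

Call:
servo_tool(increments=[0.2, 0, -0.2, 0, 0, 0, 0.2, 0, -0.3, 0, 0, 0, 0, 0, -0.6, 0, -0.01, 0, 0, 0, -0.6, 0, -0.01, 0, 0, 0, -0.7, 0, -0.01, 0, 0, 0, -0.7, 0, -0.01, 0, 0, 0, -0.7, 0, -0.01, 0, 0, 0, -0.7, 0, -0.01, 0, 0, 0, -0.7, 0, 0, 0, 0, 0, -0.7, 0, 0, 0])

```text
time_s: 13.0
tool_pos: [0.4557, 0.0821, 0.1937]
tcp_rot: [0.37, 0.003, 0.929, 0.0]
ft_force: [-0.3, 0.3, 0.1]
finger_gap: 0.652
grasp_force: 0.0
```

Run:
```python
from h import *
from workcell import r
s=r.sense();report(s)
plan(s,[.41,.30,.40],tool(25,-4),10)
```

```text
t 13.0 grasp [0.4428 0.0822 0.2073] tilt 43.4703541682782 head -0.2613747971577077 q [-0.0164 -0.5389  2.3962  0.0198  0.5257 -1.5948] F [-0.2535  0.3156  0.1479] gap 0.6521303156321608 0.0
-0.34, 0.73, -0.55, 0.002, 0.021, 0.003,
-0.32, 0.72, -0.56, 0.002, 0.021, 0.003,
-0.3, 0.72, -0.57, 0.002, 0.021, 0.003,
-0.27, 0.72, -0.58, 0.002, 0.021, 0.003,
-0.25, 0.72, -0.59, 0.002, 0.021, 0.003,
-0.23, 0.72, -0.61, 0.002, 0.021, 0.003,
-0.2, 0.72, -0.62, 0.002, 0.021, 0.003,
-0.18, 0.72, -0.62, 0.002, 0.021, 0.003,
-0.16, 0.72, -0.63, 0.002, 0.021, 0.003,
-0.13, 0.72, -0.64, 0.002, 0.021, 0.003,
```

Call:
servo_tool(increments=[-0.34, 0.73, -0.55, 0.002, 0.021, 0.003, -0.32, 0.72, -0.56, 0.002, 0.021, 0.003, -0.3, 0.72, -0.57, 0.002, 0.021, 0.003, -0.27, 0.72, -0.58, 0.002, 0.021, 0.003, -0.25, 0.72, -0.59, 0.002, 0.021, 0.003, -0.23, 0.72, -0.61, 0.002, 0.021, 0.003, -0.2, 0.72, -0.62, 0.002, 0.021, 0.003, -0.18, 0.72, -0.62, 0.002, 0.021, 0.003, -0.16, 0.72, -0.63, 0.002, 0.021, 0.003, -0.13, 0.72, -0.64, 0.002, 0.021, 0.003])

```text
time_s: 13.83
tool_pos: [0.4185, 0.2998, 0.3848]
tcp_rot: [0.212, 0.03, 0.977, -0.004]
ft_force: [0.9, -0.4, 0.1]
finger_gap: 0.652
grasp_force: 0.0
```

Run:
```python
from h import *
from workcell import r
s=r.sense();report(s)
plan(s,[.425,.3285,.372],tool(25,-4),4)
p,R=pose(s);v=np.array([.4630,.3285,.2885])-[.425,.3285,.372];print(tool(25,-4).inv().apply(v/5)/.03)
```

```text
t 13.8333 grasp [0.4107 0.3002 0.4019] tilt 24.508199160592277 head -3.490552214368053 q [ 0.627  -0.2286  1.6724 -0.2692  1.3642 -0.871 ] F [ 0.8587 -0.3707  0.0735] gap 0.6519229040301187 0.0
0.01, 0.24, 0.27, 0.001, -0.001, 0.001,
0.01, 0.24, 0.27, 0.001, -0.001, 0.001,
0.01, 0.24, 0.27, 0.001, -0.001, 0.001,
0.01, 0.24, 0.27, 0.001, -0.001, 0.001,
[0.0062 0.0177 0.6113]
```

Call:
servo_tool(increments=[0.01, 0.24, 0.27, 0.001, -0.001, 0.001, 0.01, 0.24, 0.27, 0.001, -0.001, 0.001, 0.01, 0.24, 0.27, 0.001, -0.001, 0.001, 0.01, 0.24, 0.27, 0.001, -0.001, 0.001, 0, 0, 0.5, 0, 0, 0, 0.01, 0.02, 0.6, 0, 0, 0, 0.01, 0.02, 0.6, 0, 0, 0, 0.01, 0.02, 0.6, 0, 0, 0, 0.01, 0.02, 0.6, 0, 0, 0, 0, 0, 0.15, 0, 0, 0])

```text
time_s: 14.67
tool_pos: [0.4693, 0.3242, 0.263]
tcp_rot: [0.211, 0.034, 0.977, -0.01]
ft_force: [-0.7, -0.2, -0.9]
finger_gap: 0.647
grasp_force: 0.0
```

Call:
servo_tool(increments=[0, 0, 0, 0, 0, 0, 0, 0, 0, 0, 0, 0, 0, 0, 0, 0, 0, 0, 0, 0, 0, 0, 0, 0, 0, 0, 0, 0, 0, 0, 0, 0, 0, 0, 0, 0, 0, 0, 0, 0, 0, 0, 0, 0, 0, 0, 0, 0, 0, 0, 0, 0, 0, 0, 0, 0, 0, 0, 0, 0], fingers=0, force=40)

```text
time_s: 15.5
tool_pos: [0.4715, 0.3292, 0.2704]
tcp_rot: [0.216, 0.034, 0.976, -0.004]
ft_force: [1.1, 5.9, -1.2]
finger_gap: 0.267
grasp_force: 39.9
```

Run:
```python
from h import *
from workcell import r
report(r.sense())
```

```text
t 15.5 grasp [0.4636 0.3297 0.2875] tilt 24.945256633428436 head -3.8726231674603255 q [ 0.6154 -0.0473  1.7455 -0.2966  1.1118 -0.799 ] F [ 1.1209  5.9123 -1.1846] gap 0.2669395451484402 39.93999093197486
```

Call:
servo_tool(increments=[-0.056, 0, -0.121, 0, 0, 0, -0.056, 0, -0.121, 0, 0, 0, -0.056, 0, -0.121, 0, 0, 0, -0.056, 0, -0.121, 0, 0, 0, -0.056, 0, -0.121, 0, 0, 0, -0.056, 0, -0.121, 0, 0, 0, -0.056, 0, -0.121, 0, 0, 0, -0.056, 0, -0.121, 0, 0, 0, -0.056, 0, -0.121, 0, 0, 0, 0, 0, 0, 0, 0, 0])

```text
time_s: 16.33
tool_pos: [0.4715, 0.3292, 0.3071]
tcp_rot: [0.216, 0.034, 0.976, -0.004]
ft_force: [-2.1, 5.9, 1.3]
finger_gap: 0.272
grasp_force: 40.0
```

Call:
servo_tool(increments=[0, 0, 0, 0, 0, 0, 0, 0, 0, 0, 0, 0, 0, 0, 0, 0, 0, 0, 0, 0, 0, 0, 0, 0, 0, 0, 0, 0, 0, 0, 0, 0, 0, 0, 0, 0, 0, 0, 0, 0, 0, 0, 0, 0, 0, 0, 0, 0, 0, 0, 0, 0, 0, 0, 0, 0, 0, 0, 0, 0], fingers=0.65)

```text
time_s: 17.17
tool_pos: [0.4711, 0.3265, 0.3049]
tcp_rot: [0.215, 0.034, 0.976, -0.008]
ft_force: [1.0, -0.2, 1.4]
finger_gap: 0.653
grasp_force: 0.0
```

Call:
servo_tool(increments=[0, 0, -0.4, 0, 0, 0, 0, 0, -0.4, 0, 0, 0, 0, 0, -0.4, 0, 0, 0, 0, 0, -0.4, 0, 0, 0, 0, 0, -0.4, 0, 0, 0, 0, 0, -0.4, 0, 0, 0, 0, 0, -0.4, 0, 0, 0, 0, 0, 0, 0, 0, 0, 0, 0, 0, 0, 0, 0, 0, 0, 0, 0, 0, 0])

```text
time_s: 18.0
tool_pos: [0.4357, 0.329, 0.3807]
tcp_rot: [0.214, 0.034, 0.976, -0.008]
ft_force: [-0.1, 0.5, -1.0]
finger_gap: 0.649
grasp_force: 0.0
```

Run:
```python
from h import *
from workcell import r
s=r.sense();report(s)
plan(s,[.41,.09,.32],tool(44,0),10)
```

```text
t 18.0 grasp [0.4278 0.3295 0.3977] tilt 24.7762702816446 head -3.970849803808967 q [ 0.6649 -0.1478  1.6146 -0.2921  1.3544 -0.82  ] F [-0.1353  0.5313 -0.9619] gap 0.6493555664256107 0.0
0.09, -0.8, 0.23, -0.003, -0.021, -0.004,
0.1, -0.8, 0.22, -0.003, -0.021, -0.004,
0.12, -0.8, 0.22, -0.003, -0.021, -0.004,
0.13, -0.8, 0.21, -0.003, -0.021, -0.004,
0.14, -0.8, 0.2, -0.003, -0.021, -0.004,
0.15, -0.8, 0.19, -0.003, -0.021, -0.004,
0.16, -0.8, 0.19, -0.003, -0.021, -0.004,
0.17, -0.8, 0.18, -0.003, -0.021, -0.004,
0.18, -0.8, 0.17, -0.003, -0.021, -0.004,
0.19, -0.8, 0.16, -0.003, -0.021, -0.004,
```

Call:
servo_tool(increments=[0.09, -0.8, 0.23, -0.003, -0.021, -0.004, 0.1, -0.8, 0.22, -0.003, -0.021, -0.004, 0.12, -0.8, 0.22, -0.003, -0.021, -0.004, 0.13, -0.8, 0.21, -0.003, -0.021, -0.004, 0.14, -0.8, 0.2, -0.003, -0.021, -0.004, 0.15, -0.8, 0.19, -0.003, -0.021, -0.004, 0.16, -0.8, 0.19, -0.003, -0.021, -0.004, 0.17, -0.8, 0.18, -0.003, -0.021, -0.004, 0.18, -0.8, 0.17, -0.003, -0.021, -0.004, 0.19, -0.8, 0.16, -0.003, -0.021, -0.004])

```text
time_s: 18.83
tool_pos: [0.4236, 0.089, 0.3049]
tcp_rot: [0.372, -0.005, 0.928, 0.003]
ft_force: [-0.6, 0.3, -0.8]
finger_gap: 0.649
grasp_force: 0.0
```

Run:
```python
from h import *
from workcell import r
s=r.sense();report(s)
plan(s,[.445,.081,.225],tool(41,0),8)
```

```text
t 18.8333 grasp [0.4106 0.0889 0.3185] tilt 43.7338890659524 head 0.6100210634249515 q [-0.0011 -0.7741  2.2695  0.0126  0.8831 -1.5858] F [-0.5722  0.3295 -0.8252] gap 0.6485499136845744 0.0
0.17, -0.04, 0.38, 0.001, 0.004, 0.001,
0.17, -0.04, 0.38, 0.001, 0.004, 0.001,
0.16, -0.04, 0.38, 0.001, 0.004, 0.001,
0.16, -0.04, 0.38, 0.001, 0.004, 0.001,
0.16, -0.03, 0.38, 0.001, 0.004, 0.001,
0.16, -0.03, 0.39, 0.001, 0.004, 0.001,
0.16, -0.03, 0.39, 0.001, 0.004, 0.001,
0.15, -0.03, 0.39, 0.001, 0.004, 0.001,
```

Call:
servo_tool(increments=[0.17, -0.04, 0.38, 0, 0.005, 0, 0.17, -0.04, 0.38, 0, 0.005, 0, 0.16, -0.04, 0.38, 0, 0.005, 0, 0.16, -0.04, 0.38, 0, 0.005, 0, 0.16, -0.03, 0.38, 0, 0.005, 0, 0.16, -0.03, 0.39, 0, 0.005, 0, 0.16, -0.03, 0.39, 0, 0.005, 0, 0.15, -0.03, 0.39, 0, 0.005, 0, 0, 0, 0, 0, 0, 0, 0, 0, 0, 0, 0, 0])

```text
time_s: 19.67
tool_pos: [0.4565, 0.0815, 0.2104]
tcp_rot: [0.341, -0.003, 0.94, 0.003]
ft_force: [0.0, -0.2, -0.1]
finger_gap: 0.65
grasp_force: 0.0
```

Run:
```python
from h import *
from workcell import r,vision
s=r.sense();report(s)
plan(s,[.572,.081,.080],tool(39.5,0),10)
c=vision.capture("top");print(blobs(masks(c)["red"]))
```

```text
t 19.6667 grasp [0.4444 0.0813 0.2248] tilt 39.910915340483335 head 0.466094566385508 q [-0.0313 -0.5355  2.3274  0.0458  0.6541 -1.6352] F [ 0.0232 -0.2071 -0.1469] gap 0.6495220461130518 0.0
-0.02, -0.01, 0.64, 0.0, 0.0, 0.0,
-0.02, -0.01, 0.64, 0.0, 0.0, 0.0,
-0.02, -0.01, 0.64, 0.0, 0.0, 0.0,
-0.02, -0.01, 0.64, 0.0, 0.0, 0.0,
-0.02, -0.0, 0.64, 0.0, 0.0, 0.0,
-0.02, -0.0, 0.64, 0.0, 0.0, 0.0,
-0.02, -0.0, 0.64, 0.0, 0.0, 0.0,
-0.02, -0.0, 0.64, 0.0, 0.0, 0.0,
-0.02, -0.0, 0.64, 0.0, 0.0, 0.0,
-0.02, -0.0, 0.64, 0.0, 0.0, 0.0,
[([256.7, 191.1], [252, 187, 10, 9, 60]), ([213.6, 241.0], [207, 234, 14, 15, 141])]
```

Call:
servo_tool(increments=[-0.02, -0.01, 0.68, 0, 0, 0, -0.02, -0.01, 0.68, 0, 0, 0, -0.02, -0.01, 0.68, 0, 0, 0, -0.02, 0, 0.68, 0, 0, 0, -0.02, 0, 0.68, 0, 0, 0, -0.02, 0, 0.68, 0, 0, 0, -0.02, 0, 0.68, 0, 0, 0, -0.02, 0, 0.68, 0, 0, 0, -0.02, 0, 0.68, 0, 0, 0, -0.02, 0, 0.3, 0, 0, 0])

```text
time_s: 20.55
tool_pos: [0.5874, 0.0824, 0.0682]
tcp_rot: [0.343, -0.003, 0.939, 0.003]
ft_force: [-0.3, 0.2, 0.0]
finger_gap: 0.649
grasp_force: 0.0
```

Run:
```python
from h import *
from workcell import r,vision
s=r.sense();report(s)
plan(s,[.572,.081,.080],tool(39.5,0),3)
c=vision.capture("top");print(blobs(masks(c)["red"]))
```

```text
t 20.55 grasp [0.5753 0.0822 0.0826] tilt 40.116676614148396 head 0.4931355277786542 q [-0.018   0.127   2.1775  0.1429  0.1386 -1.7305] F [-0.3281  0.2394  0.0371] gap 0.6487139531017374 0.0
0.05, -0.01, -0.0, 0.002, 0.002, 0.001,
0.05, -0.01, -0.0, 0.002, 0.002, 0.001,
0.05, -0.02, -0.0, 0.002, 0.002, 0.001,
[([256.7, 191.1], [252, 187, 10, 9, 60]), ([213.4, 241.1], [207, 234, 13, 15, 132])]
```

In place with no contact. Closing gently.

Call:
servo_tool(increments=[0, 0, 0, 0, 0, 0, 0, 0, 0, 0, 0, 0, 0, 0, 0, 0, 0, 0, 0, 0, 0, 0, 0, 0, 0, 0, 0, 0, 0, 0, 0, 0, 0, 0, 0, 0, 0, 0, 0, 0, 0, 0, 0, 0, 0, 0, 0, 0, 0, 0, 0, 0, 0, 0, 0, 0, 0, 0, 0, 0], fingers=0, force=15)

```text
time_s: 21.43
tool_pos: [0.5867, 0.0824, 0.0697]
tcp_rot: [0.344, -0.003, 0.939, 0.003]
ft_force: [-1.5, 1.0, 5.3]
finger_gap: 0.254
grasp_force: 14.9
```

Run:
```python
from h import *
from workcell import r,vision
s=r.sense();report(s)
p,R=pose(s);print("up 4mm",R.inv().apply([0,0,.004])/.03,"y -1mm",R.inv().apply([0,-.001,0])/.03)
```

```text
t 21.4333 grasp [0.5746 0.0823 0.084 ] tilt 40.21874257225391 head 0.49605472428041286 q [-0.0179  0.1222  2.1797  0.1421  0.1394 -1.7297] F [-1.4774  0.9672  5.3492] gap 0.2539540672627228 14.863548102803179
up 4mm [-0.0861  0.0004 -0.1018] y -1mm [ 0.0001 -0.0333 -0.0003]
```

Call:
servo_tool(increments=[-0.043, 0, -0.051, 0, 0, 0, -0.086, 0, -0.102, 0, 0, 0, -0.086, 0, -0.102, 0, 0, 0, -0.086, 0, -0.102, 0, 0, 0, -0.086, 0, -0.102, 0, 0, 0, -0.086, 0, -0.102, 0, 0, 0, -0.086, 0, -0.102, 0, 0, 0, 0, 0, 0, 0, 0, 0, 0, 0, 0, 0, 0, 0, 0, 0, 0, 0, 0, 0])

```text
time_s: 22.27
tool_pos: [0.586, 0.0823, 0.0949]
tcp_rot: [0.343, -0.004, 0.939, 0.003]
ft_force: [-0.4, 0.0, -1.5]
finger_gap: 0.259
grasp_force: 15.3
```

Run:
```python
from h import *
from workcell import r,vision
s=r.sense();report(s)
c=vision.capture("top");np.savez("top4.npz",**c);print(blobs(masks(c)["red"]));print(onz(c,blobs(masks(c)["red"])[0][0],.144))
c=vision.capture("scene");np.savez("scene4.npz",**c)
p,R=pose(s);print("back 10mm",R.inv().apply([-.01,0,0])/.03)
```

```text
t 22.2667 grasp [0.5739 0.0822 0.1092] tilt 40.115588301717885 head 0.4974325830038078 q [-0.0183  0.0599  2.1707  0.0947  0.2119 -1.6819] F [-0.4194  0.0258 -1.4884] gap 0.259161847473386 15.280536821010173
[([257.0, 189.7], [253, 185, 9, 10, 60]), ([213.3, 241.1], [207, 234, 13, 15, 132])]
[0.5748 0.0801 0.144 ]
back 10mm [ 0.2549  0.0029 -0.2148]
```

King is out of its mould: gap 24 mm, its head's rise matches 25 mm. Retreat diagonally under the sash.

Call:
servo_tool(increments=[0, 0, -0.4, 0, 0, 0, 0, 0, -0.5, 0, 0, 0, 0, 0, -0.5, 0, 0, 0, 0, 0, -0.5, 0, 0, 0, 0, 0, -0.5, 0, 0, 0, 0, 0, -0.5, 0, 0, 0, 0, 0, -0.5, 0, 0, 0, 0.1, 0, -0.6, 0, 0, 0, 0.1, 0, -0.6, 0, 0, 0, 0.1, 0, -0.6, 0, 0, 0])

```text
time_s: 23.2
tool_pos: [0.4777, 0.081, 0.2083]
tcp_rot: [0.343, -0.003, 0.94, 0.003]
ft_force: [0.4, -0.7, -1.4]
finger_gap: 0.252
grasp_force: 15.3
```

Run:
```python
from h import *
from workcell import r,vision
s=r.sense();report(s)
plan(s,[.415,.0,.25],tool(40.1,-6),6)
s=dict(s);R=tool(40.1,-6);q=R.as_quat();s["tool_pos"]=np.array([.415,.0,.25])+OFF*R.as_matrix()[:,2];s["tcp_rot"]=[q[3],*q[:3]]
print();plan(s,[.415,-.20,.25],tool(40.1,-15),8)
```

```text
t 23.2 grasp [0.4656 0.0809 0.2226] tilt 40.062085204392254 head 0.4957122220987538 q [-0.0311 -0.4629  2.2949  0.049   0.6114 -1.6392] F [ 0.4434 -0.6632 -1.4176] gap 0.2516649944865846 15.28407487734512
0.12, -0.45, -0.3, 0.008, -0.0, 0.009,
0.11, -0.46, -0.3, 0.008, -0.0, 0.009,
0.11, -0.46, -0.29, 0.008, -0.0, 0.009,
0.1, -0.47, -0.28, 0.008, -0.0, 0.009,
0.09, -0.47, -0.28, 0.008, -0.0, 0.009,
0.09, -0.48, -0.27, 0.008, -0.0, 0.009,

-0.07, -0.84, 0.06, 0.008, -0.0, 0.01,
-0.08, -0.83, 0.07, 0.008, -0.0, 0.01,
-0.09, -0.83, 0.08, 0.008, -0.0, 0.01,
-0.1, -0.83, 0.09, 0.008, -0.0, 0.01,
-0.12, -0.83, 0.1, 0.008, -0.0, 0.01,
-0.13, -0.82, 0.11, 0.008, -0.0, 0.01,
-0.14, -0.82, 0.12, 0.008, -0.0, 0.01,
-0.15, -0.82, 0.13, 0.008, -0.0, 0.01,
```

Call:
servo_tool(increments=[0.12, -0.45, -0.3, 0.008, 0, 0.009, 0.11, -0.46, -0.3, 0.008, 0, 0.009, 0.11, -0.46, -0.29, 0.008, 0, 0.009, 0.1, -0.47, -0.28, 0.008, 0, 0.009, 0.09, -0.47, -0.28, 0.008, 0, 0.009, 0.09, -0.48, -0.27, 0.008, 0, 0.009, 0, 0, 0, 0, 0, 0, 0, 0, 0, 0, 0, 0, 0, 0, 0, 0, 0, 0, 0, 0, 0, 0, 0, 0])

```text
time_s: 24.03
tool_pos: [0.428, -0.0003, 0.235]
tcp_rot: [0.342, 0.049, 0.938, -0.017]
ft_force: [0.3, 0.6, 0.2]
finger_gap: 0.253
grasp_force: 15.3
```

Call:
servo_tool(increments=[-0.07, -0.6, 0.06, 0.008, 0, 0.01, -0.08, -0.75, 0.07, 0.008, 0, 0.01, -0.09, -0.83, 0.08, 0.008, 0, 0.01, -0.1, -0.83, 0.09, 0.008, 0, 0.01, -0.12, -0.83, 0.1, 0.008, 0, 0.01, -0.13, -0.82, 0.11, 0.008, 0, 0.01, -0.14, -0.82, 0.12, 0.008, 0, 0.01, -0.15, -0.82, 0.13, 0.008, 0, 0.01, 0, -0.3, 0, 0, 0, 0, 0, 0, 0, 0, 0, 0])

```text
time_s: 24.87
tool_pos: [0.4264, -0.2035, 0.2342]
tcp_rot: [0.339, 0.126, 0.931, -0.043]
ft_force: [-0.3, 0.1, -0.9]
finger_gap: 0.248
grasp_force: 15.3
```

Run:
```python
from h import *
from workcell import r,vision
s=r.sense();report(s)
plan(s,[.457,-.2905,.14],tool(40.1,-15),10)
```

```text
t 24.8667 grasp [ 0.4148 -0.2003  0.2486] tilt 40.00214926250629 head -15.350205811944075 q [-0.9387 -0.533   2.2764  0.542   0.8954 -2.4746] F [-0.3431  0.1147 -0.8683] gap 0.2481793923259105 15.282365335151553
0.07, -0.25, 0.41, -0.0, -0.0, -0.001,
0.07, -0.25, 0.41, -0.0, -0.0, -0.001,
0.07, -0.25, 0.41, -0.0, -0.0, -0.001,
0.07, -0.25, 0.41, -0.0, -0.0, -0.001,
0.07, -0.25, 0.41, -0.0, -0.0, -0.001,
0.07, -0.25, 0.41, -0.0, -0.0, -0.001,
0.07, -0.25, 0.41, -0.0, -0.0, -0.001,
0.07, -0.25, 0.41, -0.0, -0.0, -0.001,
0.07, -0.25, 0.41, -0.0, -0.0, -0.001,
0.07, -0.25, 0.41, -0.0, -0.0, -0.001,
```

Run:
```python
from h import *
from workcell import r,vision
s=r.sense();plan(s,[.457,-.2905,.14],tool(40.1,-25),10)
```

```text
0.07, -0.26, 0.41, 0.007, -0.0, 0.008,
0.06, -0.26, 0.42, 0.007, -0.0, 0.008,
0.06, -0.25, 0.42, 0.007, -0.0, 0.008,
0.06, -0.25, 0.42, 0.007, -0.0, 0.008,
0.05, -0.25, 0.43, 0.007, -0.0, 0.008,
0.05, -0.24, 0.43, 0.007, -0.0, 0.008,
0.05, -0.24, 0.43, 0.007, -0.0, 0.008,
0.05, -0.23, 0.43, 0.007, -0.0, 0.008,
0.04, -0.23, 0.44, 0.007, -0.0, 0.008,
0.04, -0.22, 0.44, 0.007, -0.0, 0.008,
```

Call:
servo_tool(increments=[0.07, -0.26, 0.41, 0.007, 0, 0.008, 0.06, -0.26, 0.42, 0.007, 0, 0.008, 0.06, -0.25, 0.42, 0.007, 0, 0.008, 0.06, -0.25, 0.42, 0.007, 0, 0.008, 0.05, -0.25, 0.43, 0.007, 0, 0.008, 0.05, -0.24, 0.43, 0.007, 0, 0.008, 0.05, -0.24, 0.43, 0.007, 0, 0.008, 0.05, -0.23, 0.43, 0.007, 0, 0.008, 0.04, -0.23, 0.44, 0.007, 0, 0.008, 0.04, -0.22, 0.44, 0.007, 0, 0.008])

```text
time_s: 25.7
tool_pos: [0.4694, -0.2925, 0.1252]
tcp_rot: [0.334, 0.201, 0.918, -0.072]
ft_force: [0.5, -0.3, -0.3]
finger_gap: 0.25
grasp_force: 15.3
```

Run:
```python
from h import *
from workcell import r,vision
s=r.sense();report(s)
plan(s,[.457,-.2905,.085],tool(40.1,-25),8)
I=[]
for n in("scene","top"):
    c=vision.capture(n);np.savez(n+"5.npz",**c);b=blobs(masks(c)["red"]);print(n,b)
    for x in b: print(onz(c,x[0],.175-.06+.06))
    g=blobs(masks(c)["green"],100);
    y0,x0=((200,310) if n=="scene" else (170,310))
    I.append(cv2.resize(c["pixels"][y0:y0+120,x0:x0+120],(400,400),interpolation=cv2.INTER_CUBIC))
cv2.imwrite("pics/p5.png",np.hstack(I)[:,:,::-1])
```

```text
t 25.7 grasp [ 0.4584 -0.2875  0.1396] tilt 40.00900123258621 head -24.692372953116944 q [-0.9002 -0.0993  2.239   0.7143  0.4619 -2.6003] F [ 0.5418 -0.3016 -0.3282] gap 0.24989837546280524 15.280156072622049
0.15, -0.01, 0.17, 0.0, -0.0, 0.0,
0.15, -0.01, 0.17, 0.0, -0.0, 0.0,
0.15, -0.01, 0.17, 0.0, -0.0, 0.0,
0.15, -0.01, 0.17, 0.0, -0.0, 0.0,
0.15, -0.01, 0.17, 0.0, -0.0, 0.0,
0.15, -0.01, 0.17, 0.0, -0.0, 0.0,
0.15, -0.01, 0.17, 0.0, -0.0, 0.0,
0.15, -0.01, 0.17, 0.0, -0.0, 0.0,
scene [([200.3, 236.6], [193, 227, 16, 25, 234]), ([403.5, 251.4], [397, 246, 13, 13, 106])]
[0.3982 0.2018 0.175 ]
[ 0.4607 -0.2894  0.175 ]
top [([380.8, 229.3], [376, 225, 11, 10, 80]), ([215.1, 241.3], [207, 234, 17, 15, 176])]
[ 0.4605 -0.2864  0.175 ]
[0.4158 0.1998 0.175 ]
```

View pics/p5.png

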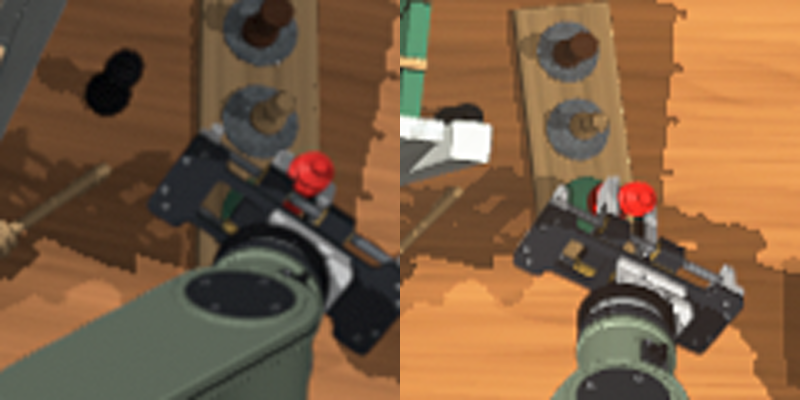

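The king hangs over the board, its head at (310,172) scene / (637,200) top; the pawn at (270,112) stays clear. Against the pad both views call for about (-3.5, -4) mm, which I include on the way down.

Run:
```python
from h import *
from workcell import r,vision
s=r.sense();plan(s,[.455,-.2915,.081],tool(40.1,-24.7),8)
for n in("scene","top"):
    c=dict(np.load(n+"5.npz"));b=blobs(masks(c)["red"])
S=dict(np.load("scene5.npz"));T=dict(np.load("top5.npz"));print(tri(S,(403.5,251.4),T,(380.8,229.3)))
```

```text
0.15, -0.02, 0.18, 0.0, -0.0, -0.0,
0.15, -0.02, 0.18, 0.0, -0.0, -0.0,
0.15, -0.02, 0.18, 0.0, -0.0, -0.0,
0.16, -0.02, 0.18, 0.0, -0.0, -0.0,
0.16, -0.02, 0.18, 0.0, -0.0, -0.0,
0.16, -0.02, 0.18, 0.0, -0.0, -0.0,
0.16, -0.02, 0.18, 0.0, -0.0, -0.0,
0.16, -0.02, 0.18, 0.0, -0.0, -0.0,
(array([ 0.4611, -0.2889,  0.1716]), np.float64(0.0013467940832516572))
```

Call:
servo_tool(increments=[0.15, -0.02, 0.18, 0, 0, 0, 0.15, -0.02, 0.18, 0, 0, 0, 0.15, -0.02, 0.18, 0, 0, 0, 0.16, -0.02, 0.18, 0, 0, 0, 0.16, -0.02, 0.18, 0, 0, 0, 0.16, -0.02, 0.18, 0, 0, 0, 0.16, -0.02, 0.18, 0, 0, 0, 0.16, -0.02, 0.18, 0, 0, 0, 0, 0, 0, 0, 0, 0, 0, 0, 0, 0, 0, 0])

```text
time_s: 26.63
tool_pos: [0.4691, -0.295, 0.076]
tcp_rot: [0.329, 0.204, 0.919, -0.074]
ft_force: [-0.0, -0.6, -0.6]
finger_gap: 0.255
grasp_force: 15.3
```

Run:
```python
from h import *
from workcell import r,vision
s=r.sense();report(s)
p,R=pose(s);print("down 1mm",R.inv().apply([0,0,-.001])/.03)
for n,z in(("scene",.114),("top",.114)):
    c=vision.capture(n);b=blobs(masks(c)["red"]);print(n,b)
    for x in b:
        if x[0][0]>300: print(onz(c,x[0],z))
```

```text
t 26.6333 grasp [ 0.4583 -0.2899  0.0905] tilt 39.358967067942004 head -25.06213824970181 q [-0.8956  0.0256  2.2559  0.9161  0.3602 -2.8197] F [-0.0261 -0.5946 -0.6415] gap 0.2554820569342991 15.283271172665991
down 1mm [0.0211 0.     0.0258]
scene [([200.4, 236.6], [193, 227, 16, 25, 235]), ([399.0, 255.6], [394, 250, 11, 13, 96])]
[ 0.4639 -0.2953  0.114 ]
top [([376.4, 229.8], [372, 226, 10, 9, 70]), ([215.2, 241.4], [207, 234, 17, 15, 179])]
[ 0.4609 -0.2934  0.114 ]
```

Run:
```python
from h import *
from workcell import r,vision
s=r.sense();plan(s,[.4565,-.2905,.089],tool(40.1,-45),10)
```

```text
0.01, -0.02, 0.0, 0.014, -0.001, 0.017,
0.01, -0.02, 0.0, 0.014, -0.001, 0.017,
0.01, -0.02, 0.0, 0.014, -0.001, 0.017,
0.01, -0.02, 0.0, 0.014, -0.001, 0.017,
0.01, -0.02, 0.0, 0.014, -0.001, 0.017,
0.01, -0.02, 0.0, 0.014, -0.001, 0.017,
0.01, -0.02, 0.0, 0.014, -0.001, 0.017,
0.01, -0.02, 0.0, 0.014, -0.001, 0.017,
0.01, -0.02, 0.0, 0.014, -0.001, 0.017,
0.0, -0.02, 0.0, 0.014, -0.001, 0.017,
```

Call:
servo_tool(increments=[0.01, -0.02, 0, 0.014, -0.001, 0.017, 0.01, -0.02, 0, 0.014, -0.001, 0.017, 0.01, -0.02, 0, 0.014, -0.001, 0.017, 0.01, -0.02, 0, 0.014, -0.001, 0.017, 0.01, -0.02, 0, 0.014, -0.001, 0.017, 0.01, -0.02, 0, 0.014, -0.001, 0.017, 0.01, -0.02, 0, 0.014, -0.001, 0.017, 0.01, -0.02, 0, 0.014, -0.001, 0.017, 0.01, -0.02, 0, 0.014, -0.001, 0.017, 0, -0.02, 0, 0.014, -0.001, 0.017])

```text
time_s: 27.57
tool_pos: [0.4634, -0.2986, 0.0739]
tcp_rot: [0.318, 0.343, 0.875, -0.125]
ft_force: [0.4, 0.3, -1.3]
finger_gap: 0.25
grasp_force: 15.3
```

Run:
```python
from h import *
from workcell import r,vision
s=r.sense();report(s)
z=s["tool_pos"][2]+.0145+.037
R=[]
for n in("scene","top"):
    c=vision.capture(n);b=[x for x in blobs(masks(c)["red"]) if x[0][0]>300];print(n,b,onz(c,b[0][0],z));R+= [c,b[0][0]]
print(tri(*R),z)
plan(s,[.4555,-.2905,.081],tool(40.1,-45),6)
```

```text
t 27.5667 grasp [ 0.4546 -0.2904  0.0883] tilt 39.97782662048617 head -42.795510727483425 q [-0.7172  0.0316  2.264  -0.1303  0.1498 -1.4194] F [ 0.4117  0.2549 -1.3068] gap 0.2500899500024504 15.280868267436745
scene [([399.6, 257.3], [394, 252, 11, 12, 80])] [ 0.4569 -0.2943  0.1254]
top [([376.6, 230.8], [372, 227, 10, 10, 67])] [ 0.4575 -0.2902  0.1254]
(array([ 0.4583, -0.2946,  0.1174]), np.float64(0.0017769868922295577)) 0.12538348768329288
0.02, 0.0, 0.03, 0.003, -0.0, 0.003,
0.02, 0.0, 0.03, 0.003, -0.0, 0.003,
0.02, 0.0, 0.03, 0.003, -0.0, 0.003,
0.02, 0.0, 0.03, 0.003, -0.0, 0.003,
0.02, 0.0, 0.03, 0.003, -0.0, 0.003,
0.02, 0.0, 0.03, 0.003, -0.0, 0.003,
```

King's axis is now within about 1 mm of the spot centre in both views. Straight down.

Call:
servo_tool(increments=[0.03, 0, 0.036, 0, 0, 0, 0.03, 0, 0.036, 0, 0, 0, 0.03, 0, 0.036, 0, 0, 0, 0.03, 0, 0.036, 0, 0, 0, 0.03, 0, 0.036, 0, 0, 0, 0.03, 0, 0.036, 0, 0, 0, 0, 0, 0, 0, 0, 0, 0, 0, 0, 0, 0, 0, 0, 0, 0, 0, 0, 0, 0, 0, 0, 0, 0, 0])

```text
time_s: 28.5
tool_pos: [0.4635, -0.2986, 0.0652]
tcp_rot: [0.318, 0.342, 0.875, -0.125]
ft_force: [0.2, 0.2, -0.8]
finger_gap: 0.248
grasp_force: 15.3
```

Run:
```python
from h import *
from workcell import r
s=r.sense();report(s)
```

```text
t 28.5 grasp [ 0.4546 -0.2904  0.0796] tilt 39.963765324303274 head -42.714121838963784 q [-0.7179  0.0554  2.2668 -0.1479  0.1234 -1.4031] F [ 0.1979  0.1565 -0.823 ] gap 0.24836768504139234 15.282212282472756
```

Call:
servo_tool(increments=[0.01, 0, 0.013, 0, 0, 0, 0.01, 0, 0.013, 0, 0, 0, 0.01, 0, 0.013, 0, 0, 0, 0.01, 0, 0.013, 0, 0, 0, 0.01, 0, 0.013, 0, 0, 0, 0.01, 0, 0.013, 0, 0, 0, 0, 0, 0, 0, 0, 0, 0, 0, 0, 0, 0, 0, 0, 0, 0, 0, 0, 0, 0, 0, 0, 0, 0, 0])

```text
time_s: 29.33
tool_pos: [0.4639, -0.2989, 0.0627]
tcp_rot: [0.319, 0.342, 0.875, -0.125]
ft_force: [-2.6, 1.4, 5.4]
finger_gap: 0.254
grasp_force: 14.5
```

Run:
```python
from h import *
from workcell import r
s=r.sense();report(s)
```

```text
t 29.3333 grasp [ 0.455  -0.2907  0.0771] tilt 40.03290185712294 head -42.71160593812339 q [-0.7179  0.0634  2.2671 -0.1597  0.114  -1.3913] F [-2.5616  1.385   5.4372] gap 0.2536586252882614 14.545336568189668
```

Call:
servo_tool(increments=[-0.01, 0, -0.013, 0, 0, 0, 0, 0, 0, 0, 0, 0, 0, 0, 0, 0, 0, 0, 0, 0, 0, 0, 0, 0, 0, 0, 0, 0, 0, 0, 0, 0, 0, 0, 0, 0, 0, 0, 0, 0, 0, 0, 0, 0, 0, 0, 0, 0, 0, 0, 0, 0, 0, 0, 0, 0, 0, 0, 0, 0])

```text
time_s: 30.17
tool_pos: [0.4636, -0.2986, 0.0627]
tcp_rot: [0.318, 0.342, 0.875, -0.125]
ft_force: [0.9, 1.0, 0.8]
finger_gap: 0.254
grasp_force: 15.2
```

Call:
servo_tool(increments=[0, 0, 0, 0, 0, 0, 0, 0, 0, 0, 0, 0, 0, 0, 0, 0, 0, 0, 0, 0, 0, 0, 0, 0, 0, 0, 0, 0, 0, 0, 0, 0, 0, 0, 0, 0, 0, 0, 0, 0, 0, 0, 0, 0, 0, 0, 0, 0, 0, 0, 0, 0, 0, 0, 0, 0, 0, 0, 0, 0], fingers=0.5)

```text
time_s: 31.0
tool_pos: [0.4635, -0.2986, 0.0626]
tcp_rot: [0.318, 0.342, 0.875, -0.125]
ft_force: [-0.3, 0.6, -0.2]
finger_gap: 0.498
grasp_force: 0.0
```

Run:
```python
from h import *
from workcell import r,vision
s=r.sense();report(s)
z=.017+.097
for n in("scene","top"):
    c=vision.capture(n);b=[x for x in blobs(masks(c)["red"]) if x[0][0]>300];print(n,b,[onz(c,i[0],z) for i in b])
```

```text
t 31.0 grasp [ 0.4546 -0.2904  0.077 ] tilt 39.952982478977034 head -42.71431478716723 q [-0.7179  0.0625  2.2674 -0.1576  0.116  -1.3934] F [-0.2952  0.5864 -0.1651] gap 0.4980474412150353 0.0
scene [([398.2, 258.6], [393, 254, 11, 11, 77])] [array([ 0.4558, -0.2941,  0.114 ])]
top [([374.7, 231.5], [370, 227, 10, 9, 65])] [array([ 0.4556, -0.288 ,  0.114 ])]
```

Released and standing. Back out along the tool axis.

Call:
servo_tool(increments=[0, 0, -0.2, 0, 0, 0, 0, 0, -0.3, 0, 0, 0, 0, 0, -0.4, 0, 0, 0, 0, 0, -0.5, 0, 0, 0, 0, 0, -0.6, 0, 0, 0, 0, 0, -0.6, 0, 0, 0, 0, 0, -0.6, 0, 0, 0, 0, 0, -0.6, 0, 0, 0, 0, 0, -0.4, 0, 0, 0, 0, 0, 0, 0, 0, 0])

```text
time_s: 31.93
tool_pos: [0.4045, -0.2436, 0.1619]
tcp_rot: [0.32, 0.342, 0.875, -0.125]
ft_force: [-0.1, 0.7, -0.3]
finger_gap: 0.497
grasp_force: 0.0
```

Run:
```python
from h import *
from workcell import r,vision
s=r.sense();report(s);I=[]
for n in("scene","top"):
    c=vision.capture(n);b=[x for x in blobs(masks(c)["red"]) if x[0][0]>300];print(n,b,[onz(c,i[0],.08) for i in b],[onz(c,i[0],.114) for i in b])
    I.append(cv2.resize(c["pixels"][90:300,120:420],(400,280),interpolation=cv2.INTER_AREA))
    y0,x0=((220,340) if n=="scene" else (180,320))
    I.append(cv2.resize(c["pixels"][y0:y0+70,x0:x0+100],(400,280),interpolation=cv2.INTER_CUBIC))
cv2.imwrite("pics/f.png",np.vstack([np.hstack(I[:2]),np.hstack(I[2:])])[:,:,::-1])
```

```text
t 31.9333 grasp [ 0.3956 -0.2353  0.1762] tilt 40.25060009379176 head -42.67844409558906 q [-0.708  -0.4094  2.371  -0.052   0.4784 -1.4966] F [-0.0552  0.6987 -0.3048] gap 0.49748640789143067 0.0
scene [([396.9, 259.1], [391, 254, 12, 12, 102])] [array([ 0.4623, -0.2995,  0.08  ])] [array([ 0.4538, -0.291 ,  0.114 ])]
top [([373.9, 231.9], [366, 227, 14, 10, 77])] [array([ 0.4553, -0.2964,  0.08  ])] [array([ 0.4543, -0.2855,  0.114 ])]
```

View pics/f.png

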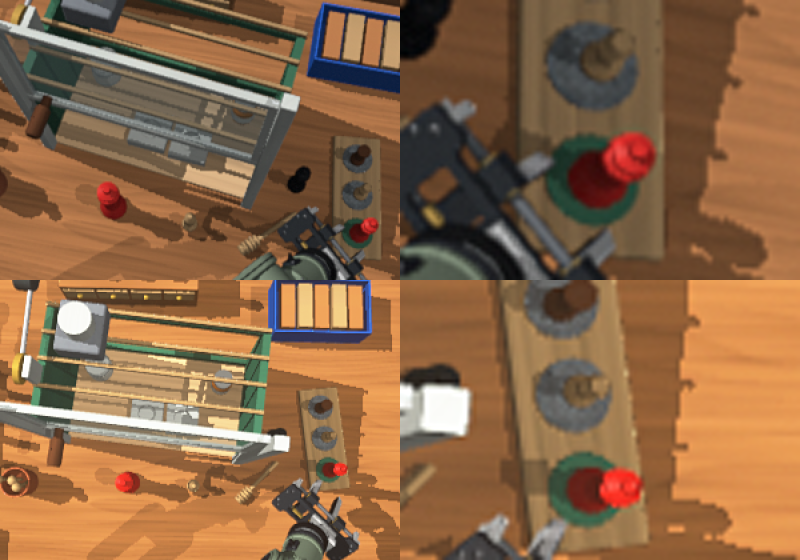

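The last picture shows the king upright and centred on the green felt (scene inset (600,180), top inset (590,487)). The sash is up, the hand is clear, and the bystanders are in place.

```bash
python3 -c "
from workcell import r
print(r.job_done())"
```

```text
the job is handed in; nothing more can be done
None
```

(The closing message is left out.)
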